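Cap the filled cartridges in the lever press and put them in the case pan

TASK

Cap all the filled cartridges on the mat in one go: pull the press's tray fully out to its stop, stand every cartridge upright on it, push the tray fully home, swing the lever down to its stop so that the caps are pressed in, and let it come back up. Then pull the tray fully out again, move all the cartridges to the blue case pan, standing upright next to the plaster model, and push the empty tray fully home. Do not push caps in by hand, and leave the other things on the bench where they are.

Things in the scene. Friction and masses are not known exactly. Their poses are not given: they have to be found in the camera images.
- press: Hand-lever capping press, grey, bolted down, 240 mm high; -x side roughly towards the robot. Origin: on the bench below the platen's centre. Posts (60 mm deep in x, 18 mm wide) at y = +-117 mm; head 70 mm (x) x 262 mm (y), 188 to 240 mm above the bench; base plate 18 mm high from x = -80 to +80 mm, 262 mm wide. Its tray pulls out at the front (-x); its lever is on the -y side.
- tray_mid (a point): Bare aluminium pull-out tray of the press, inner floor 188 mm (y) x 110 mm (x), rim 14 mm high, 4 mm thick. This point: centre of its floor surface, 30 mm above the bench, moving with the tray; -x is the way it pulls out, y along its width. Home, it lies under the platen and the head.
- tray_handle (a point): Middle of the tray's pull bar, a steel wire bow: bar 10 mm thick, 90 mm long, along the tray's y axis, 50 mm above the bench, 115 mm in front (-x) of the tray's centre, on a 4 mm wire bow; free below and on both sides (51 mm clear between bar and tray rim).
- tray (a joint): How far the tray is out, m: 0 fully home under the platen, 0.15 fully out at its stop. About 1.5 N friction plus some drag; it stays where it is left. It may start a little open.
- lever_grip (a point): Middle of the lever's black round grip: 22 mm thick, 75 mm long, level along the press's y axis, outboard of a thin steel arm on the press's -y side. Moves with the lever on an arc of 160 mm radius about lever_hinge. At rest 122 mm above the hinge and 103 mm in front (-x) of it; at the stop 52 mm below and 151 mm in front.
- lever_hinge (a point): Point on the lever's hinge axis level with the middle of the grip (205 mm above the bench; fixed). The axis runs along the press's y axis.
- lever (a joint): Angle of the lever, rad: 0 at rest (up), 1.2 at its lower stop. Sprung: it returns to 0 by itself when let go; takes roughly 4 N at the grip at first and up to about 15 N near the stop while caps are being pressed in. It drives the steel platen (192 x 90 mm) down, from 74 mm above the tray floor to 47 mm.
- pan_in (a point): Blue open case pan, fixed to the bench, 290 mm (x) x 170 mm (y) outside, walls 45 mm high and 4 mm thick. This point: centre of its inner floor, about 4 mm above the bench. The plaster model lies at its +x end; the rest of it is free.
- cart0_mid (a point): Filled aluminium injection cartridge, an upright plain cylinder 40 mm across and 46 mm tall, with a white plastic cap (32 mm across) that stands 7 mm proud of its top until it is pressed. 70 to 140 g. This point: on its axis half-way up the metal body (23 mm above its foot); z axis towards the cap. Two or three of four are there, on the grey mat (300 x 180 x 3 mm).
- cap0 (a joint): How far the cap of cartridge 0 has been pressed in, m: 0 standing 7 mm proud, 0.007 fully in. A stiff press fit (about 12 N), stays where it is; a full stroke of the press leaves it about 1 mm proud.
- cart1_mid (a point): Another such cartridge (None if absent); same size and point as cart0_mid.
- cap1 (a joint): The same for cartridge 1 (None if absent).
- cart2_mid (a point): Another such cartridge (None if absent); same size and point as cart0_mid.
- cap2 (a joint): The same for cartridge 2 (None if absent).
- cart3_mid (a point): Another such cartridge (None if absent); same size and point as cart0_mid.
- cap3 (a joint): The same for cartridge 3 (None if absent).
- jar: Small closed pellet jar, 44 mm across, 52 mm high, standing on the mat; bystander. Origin: centre of its foot.
- model: Plaster arch model with teeth, 66 x 62 x 29 mm, lying in the +x end of the pan; bystander. Origin: centre of its underside.
- bowl: Rubber mixing bowl, 110 mm across, 55 mm high; bystander. Origin: centre of its foot.
- teeth: White paper box, 100 x 65 x 30 mm; bystander. Origin: centre of its underside.
- spatula: Plaster spatula with wooden handle, 170 mm long, lying flat near the robot; bystander.
- brush: Bench brush, 170 mm long, lying flat near the robot; bystander.
Not all that is in view belongs to the job. What is shaped like the part that bears cart2_mid but orange is not meant. Leave any orange look-alike of the part that bears cart3_mid alone.

How it is judged:
On the way, in this order (a step that is already met when the one before it is completed fails the run):
1. the tray is out at its stop (value of joint tray above 0.143 m), for 0.1 s.
2. every cartridge stands upright on the pulled-out tray, let go, its cap still proud (x of cart0_mid in the frame of tray_mid between -0.055 and 0.055 m and y of cart0_mid in the frame of tray_mid between -0.097 and 0.097 m and z of cart0_mid in the frame of tray_mid between 0.016 and 0.03 m and angle between each of cart0_mid, cart1_mid, cart2_mid, cart3_mid's own z axis and vertical below 0.15 rad and x of cart1_mid in the frame of tray_mid between -0.055 and 0.055 m and y of cart1_mid in the frame of tray_mid between -0.097 and 0.097 m and z of cart1_mid in the frame of tray_mid between 0.016 and 0.03 m and x of cart2_mid in the frame of tray_mid between -0.055 and 0.055 m and y of cart2_mid in the frame of tray_mid between -0.097 and 0.097 m and z of cart2_mid in the frame of tray_mid between 0.016 and 0.03 m and x of cart3_mid in the frame of tray_mid between -0.055 and 0.055 m and y of cart3_mid in the frame of tray_mid between -0.097 and 0.097 m and z of cart3_mid in the frame of tray_mid between 0.016 and 0.03 m and value of joint each of cap0, cap1, cap2, cap3 below 0.003 m and value of joint tray above 0.1 m and contact force between each of cart0, cart1, cart2, cart3 and the fingers below 0.1 N), for 0.2 s.
3. the tray is fully home with every cartridge upright on it, caps still proud (x of cart0_mid in the frame of tray_mid between -0.055 and 0.055 m and y of cart0_mid in the frame of tray_mid between -0.097 and 0.097 m and z of cart0_mid in the frame of tray_mid between 0.016 and 0.03 m and angle between each of cart0_mid, cart1_mid, cart2_mid, cart3_mid's own z axis and vertical below 0.15 rad and x of cart1_mid in the frame of tray_mid between -0.055 and 0.055 m and y of cart1_mid in the frame of tray_mid between -0.097 and 0.097 m and z of cart1_mid in the frame of tray_mid between 0.016 and 0.03 m and x of cart2_mid in the frame of tray_mid between -0.055 and 0.055 m and y of cart2_mid in the frame of tray_mid between -0.097 and 0.097 m and z of cart2_mid in the frame of tray_mid between 0.016 and 0.03 m and x of cart3_mid in the frame of tray_mid between -0.055 and 0.055 m and y of cart3_mid in the frame of tray_mid between -0.097 and 0.097 m and z of cart3_mid in the frame of tray_mid between 0.016 and 0.03 m and value of joint each of cap0, cap1, cap2, cap3 below 0.003 m and value of joint tray below 0.006 m), for 0.2 s.
4. the lever is at its lower stop, tray home, and every cap is pressed in (value of joint each of cap0, cap1, cap2, cap3 above 0.0045 m and value of joint lever above 1.12 rad and value of joint tray below 0.008 m), for 0.1 s.
5. the lever is back up at rest (value of joint lever below 0.1 rad), for 0.1 s.
6. the tray is out at its stop again (value of joint tray above 0.143 m), for 0.1 s.
At the end, for the whole second after the job is handed in: every cartridge stands upright (within 0.15 rad) and at rest on the floor of the blue pan with its cap pressed in (cap joint above 4.5 mm of 7), the tray is home (within 6 mm) and the lever is back up (below 0.1 rad) (x of cart0_mid in the frame of pan_in between -0.145 and 0.145 m and y of cart0_mid in the frame of pan_in between -0.085 and 0.085 m and z of cart0_mid in the frame of pan_in between 0.016 and 0.03 m and angle between each of cart0_mid, cart1_mid, cart2_mid, cart3_mid's own z axis and vertical below 0.15 rad and linear speed of each of cart0, cart1, cart2, cart3 below 0.02 m/s and x of cart1_mid in the frame of pan_in between -0.145 and 0.145 m and y of cart1_mid in the frame of pan_in between -0.085 and 0.085 m and z of cart1_mid in the frame of pan_in between 0.016 and 0.03 m and x of cart2_mid in the frame of pan_in between -0.145 and 0.145 m and y of cart2_mid in the frame of pan_in between -0.085 and 0.085 m and z of cart2_mid in the frame of pan_in between 0.016 and 0.03 m and x of cart3_mid in the frame of pan_in between -0.145 and 0.145 m and y of cart3_mid in the frame of pan_in between -0.085 and 0.085 m and z of cart3_mid in the frame of pan_in between 0.016 and 0.03 m and value of joint each of cap0, cap1, cap2, cap3 above 0.0045 m and value of joint tray below 0.006 m and value of joint lever below 0.1 rad); the robot touches nothing.
It fails at once if one of the other things on the bench is pushed more than 6 cm away (distance of any of jar, model, bowl, teeth, spatula, brush from where it was at the start of the episode above 0.06 m).
It fails at once if one of the other things on the bench is knocked over (angle between any of jar, model, bowl, teeth's own z axis and vertical above 0.6 rad).
Of cart0, cart1, cart2, cart3 only 2 to 3 are there at a start; the rules pass over those that are not, and their reading is None.
At some moment in a run one of cart0, cart1, cart2, cart3 may be knocked a few centimetres aside while the robot is not near it.
It also fails if it takes over 210 s, if anything falls off the work surface, if the arm or the gripper's body presses on something with over 40 N, if the wrist force passes 120 N, or if a joint passes its speed limit or range.

ROBOT

A 6-joint arm with a two-finger parallel gripper is mounted at the origin on the work surface. World frame = base frame: x ahead of the robot, y to its left, z up, the work surface at z = 0. Lengths are in m, angles in rad, forces in N, time in s.
With the tool pointing down it reaches from about 0.375 to 0.9 m from the base axis. Payload 3.1 kg.
Tool frame: the origin (TCP) lies at the very end of the fingers, on their centre line; the grasp point (between the pads) lies 19 mm behind it; z points along the fingers, y is the direction in which the jaws open and shut (so a half turn about z gives the same grasp; the last joint's range is limited). The gripper opens to 85 mm and grips with 20 to 120 N. Pads are 22 mm wide; open, the fingers measure 114 mm over their backs; the gripper's body (76 mm by 85 mm) begins 54 mm behind the grasp point. The pads swing forward as they close: fully open they stand 13 mm farther back than shut.
Start: joints at [-1.413, 0.527, 1.433, -0, 1.181, -0.178], TCP at [0.206, -0.59, 0.199] pointing down, gripper open.
Joint ranges: [-3.08, 3.08], [-0.75, 2.2], [0.22, 2.44], [-1.43, 4.57], [0, 2.65], [-2.85, 2.85]. Speed limits (rad/s): [2.79, 2.79, 3.14, 3.14, 3.14, 3.14].

INTERFACE

Orientations are given as a unit quaternion [x, y, z, w].
In Python, from station import manip gives the robot as it stands.
- The arm moves only by the tool send_rows, never from a script. Its argument "motion" is a list of rows, each an object with "gripper": the finger opening in mm, from 0 to 85.4; "travel": the shift along the tool's x, y, z in mm, a list of three; "rotation": the turn, a rotation vector about the tool's x, y, z in degrees, a list of three. In form: [{"gripper": gripper, "travel": [x, y, z], "rotation": [ax, ay, az]}, ...]. A call has 1 to 12 rows; each row shifts and turns the commanded pose from where the row before left it, along the tool's axes as they then stand; what a row does not reach is not made up. A row lasts 1/12 s, in which the tool goes at most 41.7 mm and 7.16 degrees, less where a joint would pass 70% of its speed; a pose out of reach is approached as far as the arm can. A call is refused whole if a number of a shift passes 41.7 or a number of a turn 7.16, either way. A call with a gripper value outside its range is refused whole. The fingers move at their own pace and stop on an object; "newtons" is the grip in N (left out, the last holds). Time passes only in rows, so rows that do not move let the fingers close. It gives the time, the measured TCP pose, the force and the opening at its end, in the units of the state.
- manip.sense(): the state, without advancing time (a new reading comes with each control period).
- manip.snapshot(name): name is "side" or "top" or "wrist"; returns the picture (400x640x3 uint8, red, green, blue); there is no depth.
- manip.calibration(name): a dict with "fx", "fy", "cx", "cy" (pixels), "cam_to_world" (4x4, takes a point from camera to world coordinates). Camera axes: x right, y down, z forward; pixel columns grow to the right and rows downward; lengths in m; the calibration is good to about 2 mm. A picture is of the moment at which its call begins: read the wrist's pose just before it. calibration takes no time and is no camera call; for the wrist camera it gives the pose at the moment of the call.
- manip.sign_off(): hands the job in, once; it reports no verdict.
The state is a dict: "t": time; "q": joint angles; "qd": joint speeds; "tau": joint torques, N m; "tcp_pos": TCP position; "tool_rot": TCP orientation; "force": force on the tool from outside, world axes, zero at the start; "ft_torque": the same for the moment, N m; "finger_gap": opening from 0.0 (shut) to 1.0 (fully open).
Only numpy, scipy, OpenCV 4.12 (cv2) and the standard library are available. Lean on these libraries where they do the work, as an engineer would, in place of code of your own. Each camera call takes 0.05 s, during which the arm holds its last target. There are 200 camera calls.

## Working session

There is one attempt and no reset: what is moved stays moved. The work goes in short steps, Python scripts to look and compute and a tool call to move; the robot and the scene stay as the last step left them, time stands still between calls to the robot, and variables do not carry over. Pictures are saved under pics/ and viewed, about 12 in all and at most 16, crops included, and the job is handed in when it is done.

Besides the shell and the picture viewer there is one more tool, called in YAML: its name, and indented under it one key for each argument. send_rows: Moves the arm, as the interface text tells. Its arguments: {"type":"object","properties":{"motion":{"type":"array","items":{"type":"object","properties":{"gripper":{"type":"number"},"travel":{"type":"array","items":{"type":"number"}},"rotation":{"type":"array","items":{"type":"number"}}}}},"newtons":{"type":"number"}},"required":["motion"]}

```bash
ls; mkdir -p pics
cat > h.py <<'E'
import numpy as np, cv2
from station import manip
from scipy.spatial.transform import Rotation as R
def save(name,fn):
    im=manip.snapshot(name); cv2.imwrite('pics/'+fn,im[:,:,::-1]); return im
def ray(c,u,v):
    T=np.array(c['cam_to_world']); d=T[:3,:3]@np.array([(u-c['cx'])/c['fx'],(v-c['cy'])/c['fy'],1.]); return T[:3,3],d
def at_z(c,u,v,z):
    o,d=ray(c,u,v); return o+d*(z-o[2])/d[2]
def tri(obs):
    A=np.zeros((3,3));b=np.zeros(3)
    for c,u,v in obs:
        o,d=ray(c,u,v); d=d/np.linalg.norm(d); P=np.eye(3)-np.outer(d,d); A+=P;b+=P@o
    x=np.linalg.solve(A,b)
    res=[np.linalg.norm((np.eye(3)-np.outer(d/np.linalg.norm(d),d/np.linalg.norm(d)))@(x-o))*1000 for o,d in [ray(*q) for q in obs]]
    return x,np.round(res,1)
def proj(c,p):
    T=np.linalg.inv(np.array(c['cam_to_world'])); q=T[:3,:3]@np.array(p)+T[:3,3]; return np.array([c['fx']*q[0]/q[2]+c['cx'],c['fy']*q[1]/q[2]+c['cy']])
E
python3 - <<'E'
from h import *
np.set_printoptions(precision=4,suppress=True)
print(manip.sense())
for n in('top','side','wrist'):
    c=manip.calibration(n);print(n,c['fx'],c['cx'],c['cy'],np.array(c['cam_to_world'])); save(n,n+'0.png')
E
```

```text
pics
{'t': 0.0, 'q': array([-1.4135,  0.5285,  1.4339, -0.    ,  1.1814, -0.1785]), 'qd': array([-0.0025, -0.0013, -0.0006, -0.0007,  0.0025,  0.0012]), 'tau': array([ -0.0005, -44.235 , -17.8026,  -0.0002,   0.0086,   0.    ]), 'tcp_pos': array([ 0.2058, -0.5893,  0.1978]), 'tool_rot': array([ 0.9859,  0.1671,  0.    , -0.0011]), 'force': array([ 0.3127, -0.6558, -0.2399]), 'ft_torque': array([-0.0153,  0.0077, -0.0062]), 'finger_gap': 0.9979000943515219}
top 366.4565916828788 319.73068243885115 196.29771917369808 [[ 0.0207 -0.9933  0.114   0.3569]
 [-0.9997 -0.0216 -0.0066  0.0488]
 [ 0.009  -0.1138 -0.9935  1.5394]
 [ 0.      0.      0.      1.    ]]
side 502.9178185669165 318.73022749920574 200.76908163991925 [[-0.939  -0.1925  0.285   0.1014]
 [-0.3437  0.5538 -0.7584  1.1386]
 [-0.0118 -0.8101 -0.5862  1.0216]
 [ 0.      0.      0.      1.    ]]
wrist 331.8348069214307 319.7991226720922 192.357856154983 [[ 0.3291 -0.9088 -0.2566  0.2711]
 [-0.9443 -0.3174 -0.0872 -0.5666]
 [-0.0022  0.271  -0.9626  0.3729]
 [ 0.      0.      0.      1.    ]]
```

View pics/top0.png

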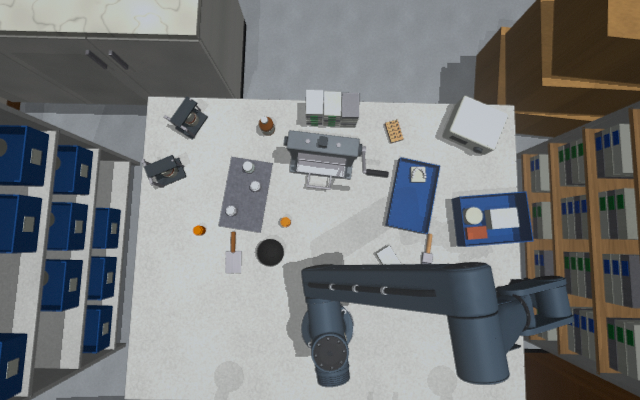

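View pics/side0.png

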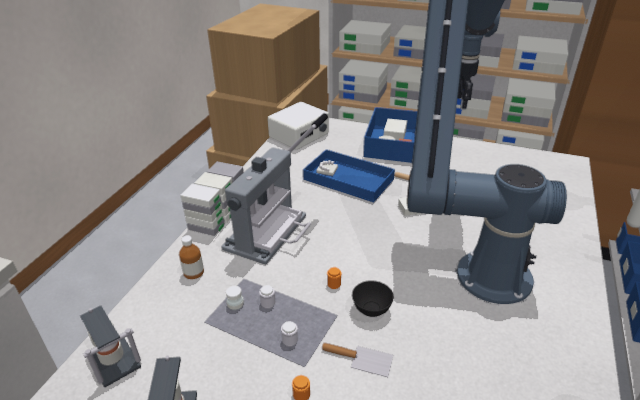

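Top view: the white items on the mat are at (248,166), (255,186) and (231,211). The orange look-alikes are at (285,222) and (199,230). The press is around (322,150), the pan around (413,195) and the bowl at (270,252). I'll enlarge the mat and press to tell the jar from the cartridges.

Run:
```python
from h import *
t=cv2.imread('pics/top0.png');s=cv2.imread('pics/side0.png')
a=cv2.resize(t[120:240,210:450],None,fx=3.33,fy=3.33,interpolation=cv2.INTER_CUBIC)[:, :800]
cv2.imwrite('pics/c1.png',a)
b=cv2.resize(s[145:365,195:395],None,fx=2.7,fy=2.7,interpolation=cv2.INTER_CUBIC)
cv2.imwrite('pics/c2.png',b);print(a.shape,b.shape)
```

```text
(400, 799, 3) (594, 540, 3)
```

View pics/c1.png

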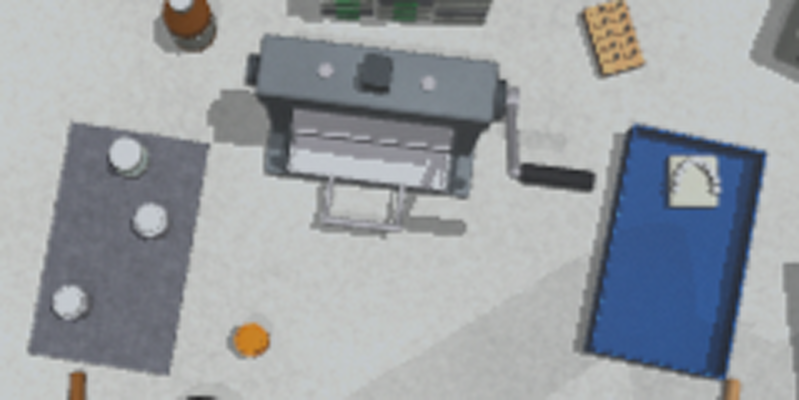

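View pics/c2.png

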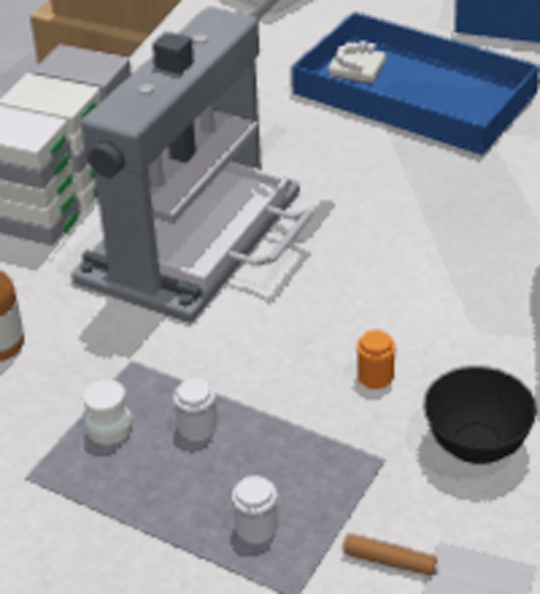

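The jar is the glassy item with the wide body at top (248,166), side (234,297). The two grey-metal cartridges are at top (255,186) and (231,211). Next I'll triangulate them.

Run:
```python
from h import *
np.set_printoptions(precision=4,suppress=True)
ct=manip.calibration('top');cs=manip.calibration('side')
T=lambda u,v:(ct,210+u/3.33,120+v/3.33); S=lambda u,v:(cs,195+u/2.7,145+v/2.7)
for n,a,b in [('A captop',(150,219),(195,390)),('B captop',(70,300),(255,490)),('jar top',(127,152),(104,393)),
  ('handle',(360,229),(286,240)),('handleL',(318,225),(265,262)),('handleR',(402,232),(305,220))]:
    print(n,*tri([T(*a),S(*b)]))
print('A,B,handle at z',at_z(*T(150,219),.056),at_z(*T(70,300),.056),at_z(*T(360,229),.05))
print('grip',at_z(*T(522,177),.327),at_z(*T(594,181),.327))
print('pan',[at_z(*T(*p),.045) for p in[(635,127),(765,152),(725,377),(588,352)]])
print('mat',[at_z(*T(*p),.003) for p in[(72,124),(208,144),(169,374),(30,352)]])
print('head',[at_z(*T(*p),.24) for p in[(267,35),(498,62),(494,117),(258,92)]])
print('base',[at_z(*T(*p),.018) for p in[(266,172),(470,195)]])
print('model',at_z(*T(693,181),.03),'jar',at_z(*T(127,152),.055),'dec',at_z(*T(251,340),.05))
```

```text
A captop [0.5649 0.3045 0.051 ] [0.4 0.4]
B captop [0.4625 0.3982 0.0488] [1.1 1.1]
jar top [0.6483 0.3367 0.0494] [0.3 0.3]
handle [0.5653 0.0478 0.04  ] [5.4 5.4]
handleL [0.5685 0.0999 0.0485] [5.9 5.9]
handleR [ 0.5635 -0.005   0.0295] [4.8 4.8]
A,B,handle at z [0.5646 0.3038 0.056 ] [0.4631 0.3968 0.056 ] [0.5587 0.0462 0.05  ]
grip [ 0.5776 -0.1156  0.327 ] [ 0.5752 -0.1883  0.327 ]
pan [array([ 0.6955, -0.2948,  0.045 ]), array([ 0.6674, -0.4572,  0.045 ]), array([ 0.3867, -0.4036,  0.045 ]), array([ 0.4137, -0.2359,  0.045 ])]
mat [array([0.6925, 0.4176, 0.003 ]), array([0.6704, 0.2428, 0.003 ]), array([0.3768, 0.2812, 0.003 ]), array([0.4006, 0.4561, 0.003 ])]
head [array([0.7447, 0.1527, 0.24  ]), array([ 0.7203, -0.1003,  0.24  ]), array([ 0.6589, -0.0965,  0.24  ]), array([0.6808, 0.1606, 0.24  ])]
base [array([0.6331, 0.1664, 0.018 ]), array([ 0.6094, -0.0918,  0.018 ])]
model [ 0.6314 -0.371   0.03  ] jar [0.6475 0.3357 0.055 ] dec [0.4194 0.176  0.05  ]
```

send_rows:
  motion:
    - {"gripper":85,"travel":[0,0,0],"rotation":[0,0,-6.55]}
    - {"gripper":85,"travel":[0,0,0],"rotation":[0,0,-6.55]}
    - {"gripper":85,"travel":[0,0,0],"rotation":[0,0,-6.55]}
    - {"gripper":85,"travel":[0,0,0],"rotation":[0,0,-6.55]}
    - {"gripper":85,"travel":[0,0,0],"rotation":[0,0,-6.55]}
    - {"gripper":85,"travel":[0,0,0],"rotation":[0,0,-6.55]}
    - {"gripper":85,"travel":[0,0,0],"rotation":[0,0,-6.55]}
    - {"gripper":85,"travel":[0,0,0],"rotation":[0,0,-6.55]}
    - {"gripper":85,"travel":[0,0,0],"rotation":[0,0,-6.55]}
    - {"gripper":85,"travel":[0,0,0],"rotation":[0,0,-6.55]}

```text
t: 0.98
tcp_pos: [0.2059, -0.5897, 0.1984]
tool_rot: [0.737, 0.676, 0.0, -0.0]
force: [-0.2, 0.1, -0.3]
finger_gap: 0.997
```

```bash
cat >> h.py <<'E'
def to(*pts):
    """tool-axis shifts in mm from the present pose through world points; also turn to phi=84.75 pointing down"""
    s=manip.sense(); M=R.from_quat(s['tool_rot']); p=s['tcp_pos']
    print('t %.2f'%s['t'],'tcp',np.round(p,4),'F',np.round(s['force'],1),'gap',round(s['finger_gap']*85.4,1))
    G=np.array([[np.cos(A),np.sin(A),0],[np.sin(A),-np.cos(A),0],[0,0,-1]]).T
    print('turn err deg',np.round((M.inv()*R.from_matrix(G)).as_rotvec(degrees=True),2))
    for q in pts:
        d=M.inv().apply(np.array(q)-p)*1000; print(np.round(q,4),'->',np.round(d,1),'rows>=%.1f'%(np.abs(d).max()/41.7)); p=np.array(q)
A=np.deg2rad(84.75); ex=np.array([np.sin(A),-np.cos(A),0]); ey=np.array([np.cos(A),np.sin(A),0]); PO=np.array([.701,.030,0])
def press(x,y,z): return PO+x*ex+y*ey+np.array([0,0,z])
E
python3 -c "
from h import *
to((.42,-.15,.2),(.5,.05,.2))"
```

```text
t 0.98 tcp [ 0.2059 -0.5897  0.1984] F [-0.2  0.1 -0.3] gap 85.2
turn err deg [-0.01 -0.05  0.31]
[ 0.42 -0.15  0.2 ] -> [456.5 175.4  -1.2] rows>=10.9
[0.5  0.05 0.2 ] -> [2.061e+02 6.250e+01 2.000e-01] rows>=4.9
```

send_rows:
  motion:
    - {"gripper":85,"travel":[38,14.6,0]}
    - {"gripper":85,"travel":[38,14.6,0]}
    - {"gripper":85,"travel":[38,14.6,0]}
    - {"gripper":85,"travel":[38,14.6,0]}
    - {"gripper":85,"travel":[38,14.6,0]}
    - {"gripper":85,"travel":[38,14.6,0]}
    - {"gripper":85,"travel":[38,14.6,0]}
    - {"gripper":85,"travel":[38,14.6,0]}
    - {"gripper":85,"travel":[38,14.6,0]}
    - {"gripper":85,"travel":[38,14.6,0]}
    - {"gripper":85,"travel":[38,14.6,0]}
    - {"gripper":85,"travel":[38,14.6,0]}

```text
validation failed for argument at $.mo...
```

send_rows:
  motion:
    - {"gripper":30,"travel":[41,20,0]}
    - {"gripper":30,"travel":[41,20,0]}
    - {"gripper":30,"travel":[41,20,0]}
    - {"gripper":30,"travel":[41,20,0]}
    - {"gripper":30,"travel":[41,20,0]}
    - {"gripper":30,"travel":[0,0,0]}

```text
validation failed for argument at $.mo...
```

```bash
python3 -c "
from h import *
to((.56,.046,.1))
c=manip.calibration('wrist'); save('wrist','w1.png'); np.save('w1.npy',np.r_[np.array(c['cam_to_world']).ravel()])
print(proj(c,(.56,.046,.05)))
im=cv2.imread('pics/w1.png')"
```

```text
t 0.98 tcp [ 0.2059 -0.5897  0.1984] F [-0.2  0.1 -0.3] gap 85.2
turn err deg [-0.01 -0.05  0.31]
[0.56  0.046 0.1  ] -> [663.8 298.1  98.9] rows>=15.9
[  975.94124255 -1262.26299632]
```

View pics/w1.png

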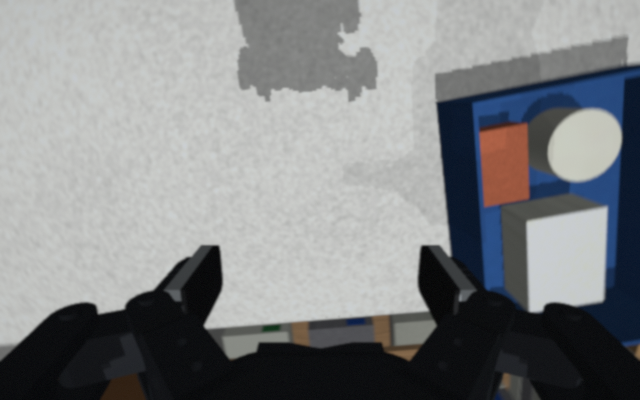

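The calls were refused because the rows left out "rotation". The picture shows only the unmoved start view (other blue tray at right). I'll resend with it.

send_rows:
  motion:
    - {"gripper":85,"travel":[38,14.6,0],"rotation":[0,0,0]}
    - {"gripper":85,"travel":[38,14.6,0],"rotation":[0,0,0]}
    - {"gripper":85,"travel":[38,14.6,0],"rotation":[0,0,0]}
    - {"gripper":85,"travel":[38,14.6,0],"rotation":[0,0,0]}
    - {"gripper":85,"travel":[38,14.6,0],"rotation":[0,0,0]}
    - {"gripper":85,"travel":[38,14.6,0],"rotation":[0,0,0]}
    - {"gripper":85,"travel":[38,14.6,0],"rotation":[0,0,0]}
    - {"gripper":85,"travel":[38,14.6,0],"rotation":[0,0,0]}
    - {"gripper":85,"travel":[38,14.6,0],"rotation":[0,0,0]}
    - {"gripper":85,"travel":[38,14.6,0],"rotation":[0,0,0]}
    - {"gripper":85,"travel":[38,14.6,0],"rotation":[0,0,0]}
    - {"gripper":85,"travel":[38,14.6,0],"rotation":[0,0,0.3]}

```text
t: 2.03
tcp_pos: [0.4227, -0.1501, 0.1989]
tool_rot: [0.742, 0.671, 0.0, 0.0]
force: [0.8, -1.3, -0.6]
finger_gap: 0.998
```

send_rows:
  motion:
    - {"gripper":30,"travel":[41,20,0],"rotation":[0,0,0]}
    - {"gripper":30,"travel":[41,20,0],"rotation":[0,0,0]}
    - {"gripper":30,"travel":[41,20,0],"rotation":[0,0,0]}
    - {"gripper":30,"travel":[41,20,0],"rotation":[0,0,0]}
    - {"gripper":30,"travel":[41,20,0],"rotation":[0,0,0]}
    - {"gripper":30,"travel":[0,0,0],"rotation":[0,0,0]}

```text
t: 2.53
tcp_pos: [0.535, 0.0314, 0.1991]
tool_rot: [0.739, 0.673, 0.003, 0.001]
force: [1.1, -0.1, -0.1]
finger_gap: 0.352
```

```bash
python3 -c "
from h import *
to((.56,.046,.1))
c=manip.calibration('wrist'); save('wrist','w2.png'); np.save('w2.npy',np.array(c['cam_to_world']))
print(proj(c,(.56,.046,.05)))"
```

```text
t 2.53 tcp [0.535  0.0314 0.1991] F [ 1.1 -0.1 -0.1] gap 30.0
turn err deg [ 0.25 -0.16 -0.08]
[0.56  0.046 0.1  ] -> [16.6 23.1 99.2] rows>=2.4
[343.03953899 154.71891526]
```

View pics/w2.png

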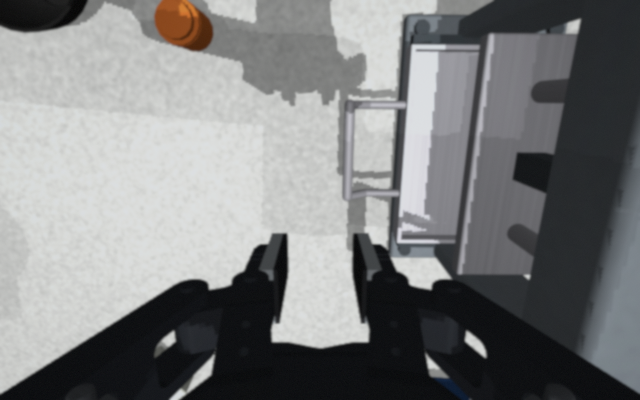

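The handle bar runs vertically in the image from (350,99) to (347,197), middle (348,148). The tray is slightly open.

```bash
python3 -c "
from h import *
c=manip.calibration('wrist')
c=dict(c);c['cam_to_world']=np.load('w2.npy')
ct=manip.calibration('top')
print(at_z(c,348,148,.05),at_z(c,350,99,.05),at_z(c,347,197,.05))
print(tri([(c,348,148),(ct,210+360/3.33,120+229/3.33)]))
h=at_z(c,348,148,.05)
to((h[0],h[1],.12),(h[0],h[1],.031))
print('left post base corner etc',at_z(c,404,15,.018),at_z(c,394,256,.018))
print('tray rim front', at_z(c,408,45,.044),at_z(c,400,243,.044))
"
```

```text
[0.56532425 0.05214014 0.05      ] [0.57045162 0.09799604 0.05      ] [0.56078818 0.00240627 0.05      ]
(array([ 0.56740235,  0.04537428, -0.00118955]), array([1.9, 1.9]))
t 2.58 tcp [0.5328 0.0287 0.1987] F [-1.   0.1  0.5] gap 30.3
turn err deg [ 0.07 -0.02 -0.08]
[0.5653 0.0521 0.12  ] -> [26.3 30.1 78.7] rows>=1.9
[0.5653 0.0521 0.031 ] -> [-0.  -0.1 89. ] rows>=2.1
left post base corner etc [0.63099117 0.17126367 0.018     ] [ 0.61272825 -0.08469723  0.018     ]
tray rim front [0.62744786 0.14071776 0.044     ] [ 0.61445458 -0.05643244  0.044     ]
```

send_rows:
  motion:
    - {"gripper":30,"travel":[12,15,20],"rotation":[0,0,0]}
    - {"gripper":30,"travel":[11,15,20],"rotation":[0,0,0]}
    - {"gripper":30,"travel":[0,0,20],"rotation":[0,0,0]}
    - {"gripper":30,"travel":[0,0,20],"rotation":[0,0,0]}
    - {"gripper":30,"travel":[0,0,20],"rotation":[0,0,0]}
    - {"gripper":30,"travel":[0,0,20],"rotation":[0,0,0]}
    - {"gripper":30,"travel":[0,0,20],"rotation":[0,0,0]}
    - {"gripper":30,"travel":[0,0,15],"rotation":[0,0,0]}
    - {"gripper":30,"travel":[0,0,12],"rotation":[0,0,0]}
    - {"gripper":30,"travel":[0,0,0],"rotation":[0,0,0]}
    - {"gripper":30,"travel":[0,0,0],"rotation":[0,0,0]}

```text
t: 3.5
tcp_pos: [0.5624, 0.0444, 0.0313]
tool_rot: [0.741, 0.671, -0.001, -0.001]
force: [-0.7, 0.4, -0.4]
finger_gap: 0.35
```

```bash
python3 -c "
from h import *
to((.5645,.049,.031))
save('wrist','w3.png')"
```

```text
t 3.50 tcp [0.5624 0.0444 0.0313] F [-0.7  0.4 -0.4] gap 29.9
turn err deg [-0.13  0.01 -0.44]
[0.5645 0.049  0.031 ] -> [4.8 1.6 0.3] rows>=0.1
```

View pics/w3.png

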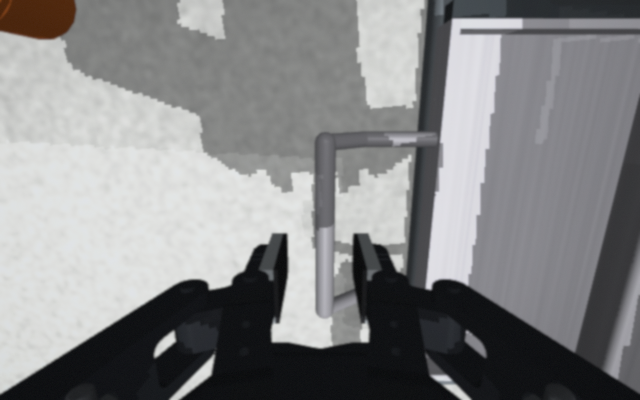

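The bar lies between the pads, at (324,135)–(323,315). I'll shift slightly towards its middle, grip it and pull.

send_rows:
  newtons: 50
  motion:
    - {"gripper":30,"travel":[10,0,0],"rotation":[0,0,-0.4]}
    - {"gripper":4,"travel":[0,0,0],"rotation":[0,0,0]}
    - {"gripper":4,"travel":[0,0,0],"rotation":[0,0,0]}
    - {"gripper":4,"travel":[0,0,0],"rotation":[0,0,0]}
    - {"gripper":4,"travel":[0,0,0],"rotation":[0,0,0]}
    - {"gripper":4,"travel":[0,-15,0],"rotation":[0,0,0]}
    - {"gripper":4,"travel":[0,-20,0],"rotation":[0,0,0]}
    - {"gripper":4,"travel":[0,-20,0],"rotation":[0,0,0]}
    - {"gripper":4,"travel":[0,-20,0],"rotation":[0,0,0]}
    - {"gripper":4,"travel":[0,-15,0],"rotation":[0,0,0]}
    - {"gripper":4,"travel":[0,-10,0],"rotation":[0,0,0]}
    - {"gripper":4,"travel":[0,0,0],"rotation":[0,0,0]}

```text
t: 4.55
tcp_pos: [0.4618, 0.0648, 0.0318]
tool_rot: [0.738, 0.675, -0.001, -0.001]
force: [-0.5, -0.7, -0.1]
finger_gap: 0.045
```

send_rows:
  motion:
    - {"gripper":4,"travel":[0,-10,0],"rotation":[0,0,0]}
    - {"gripper":4,"travel":[0,-5,0],"rotation":[0,0,0]}
    - {"gripper":4,"travel":[0,-3,0],"rotation":[0,0,0]}
    - {"gripper":4,"travel":[0,-3,0],"rotation":[0,0,0]}
    - {"gripper":4,"travel":[0,0,0],"rotation":[0,0,0]}

```text
t: 4.97
tcp_pos: [0.4434, 0.0663, 0.0318]
tool_rot: [0.738, 0.675, -0.0, -0.0]
force: [-0.3, 1.1, 1.3]
finger_gap: 0.043
```

The gap is 3.8 mm, so nothing is gripped. I'll look.

```bash
python3 -c "
from h import *
to((.5645,.049,.031))
a=save('wrist','w4a.png');b=save('side','s4a.png')
cv2.imwrite('pics/w4.png',np.hstack([cv2.resize(a,(480,300)),cv2.resize(b[140:290,190:350],(320,300))])[:,:,::-1])"
```

```text
t 4.97 tcp [0.4434 0.0663 0.0318] F [-0.3  1.1  1.3] gap 3.7
turn err deg [-0.03 -0.    0.09]
[0.5645 0.049  0.031 ] -> [ -6.4 122.1   0.7] rows>=2.9
```

View pics/w4.png

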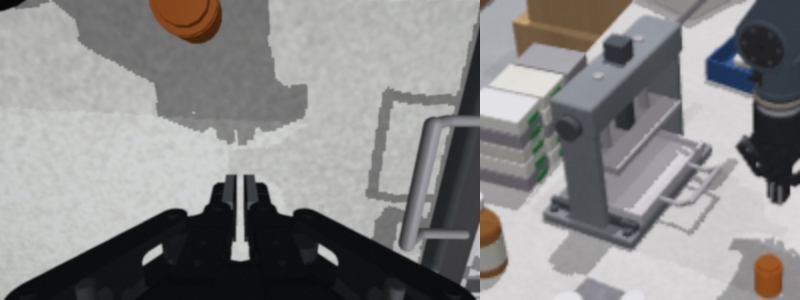

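```bash
python3 -c "
from h import *
c=manip.calibration('wrist');ct=manip.calibration('top')
for uv in [(576,160),(545,330),(560,245)]: print(at_z(c,*uv,.05),at_z(c,*uv,.02))
print('tips/TCP proj',proj(c,manip.sense()['tcp_pos']))
a=cv2.imread('pics/w4a.png');t=save('top','t5.png')[:,:,::-1]
cv2.imwrite('pics/w5.png',np.hstack([a[100:400,240:640],cv2.resize(t[130:205,270:370],(400,300),interpolation=cv2.INTER_CUBIC)]))"
```

```text
[0.57007779 0.09610431 0.05      ] [0.59291837 0.08864212 0.02      ]
[0.5641769  0.00075011 0.05      ] [ 0.5858882  -0.02496047  0.02      ]
[0.56709408 0.05204643 0.05      ] [0.58936365 0.03615268 0.02      ]
tips/TCP proj [319.43709385 226.40058965]
```

View pics/w5.png

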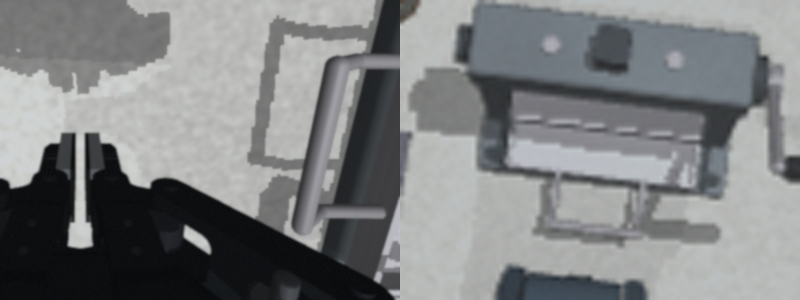

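The tray did not move: the bar is still at (0.566, 0.05, 0.05), and both wrist views agree. I'll retry a little lower and read the gap before pulling.

send_rows:
  motion:
    - {"gripper":30,"travel":[0,0,-35],"rotation":[0,0,0]}
    - {"gripper":30,"travel":[-3,25,-25],"rotation":[0,0,0]}
    - {"gripper":30,"travel":[-3,34,0],"rotation":[0,0,0]}
    - {"gripper":30,"travel":[-3,35,0],"rotation":[0,0,0]}
    - {"gripper":30,"travel":[0,28,0],"rotation":[0,0,0]}
    - {"gripper":30,"travel":[0,0,0],"rotation":[0,0,0]}
    - {"gripper":30,"travel":[0,0,25],"rotation":[0,0,0]}
    - {"gripper":30,"travel":[0,0,25],"rotation":[0,0,0]}
    - {"gripper":30,"travel":[0,0,17],"rotation":[0,0,0]}
    - {"gripper":30,"travel":[0,0,0],"rotation":[0,0,0]}
    - {"gripper":30,"travel":[0,0,0],"rotation":[0,0,0]}

```text
t: 6.03
tcp_pos: [0.5635, 0.0465, 0.024]
tool_rot: [0.738, 0.675, -0.001, -0.001]
force: [0.9, 1.2, 1.3]
finger_gap: 0.353
```

send_rows:
  motion:
    - {"gripper":0,"travel":[0,0,0],"rotation":[0,0,0]}
    - {"gripper":0,"travel":[0,0,0],"rotation":[0,0,0]}
    - {"gripper":0,"travel":[0,0,0],"rotation":[0,0,0]}
    - {"gripper":0,"travel":[0,0,0],"rotation":[0,0,0]}

```text
t: 6.37
tcp_pos: [0.5653, 0.0463, 0.0259]
tool_rot: [0.738, 0.675, 0.001, 0.001]
force: [0.5, -0.3, 0.2]
finger_gap: -0.003
```

```bash
python3 -c "
from h import *
to((.566,.05,.025))"
```

```text
t 6.37 tcp [0.5653 0.0463 0.0259] F [ 0.5 -0.3  0.2] gap -0.2
turn err deg [0.12 0.   0.09]
[0.566 0.05  0.025] -> [3.7 0.4 0.9] rows>=0.1
```

```bash
python3 -c "
from h import *
a=save('wrist','w6a.png');b=save('side','s6a.png')
cv2.imwrite('pics/w6.png',np.hstack([a[60:380,160:500],cv2.resize(b[170:270,230:370],(448,320),interpolation=cv2.INTER_CUBIC)])[:,:,::-1])"
```

```text
(no output)
```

View pics/w6.png

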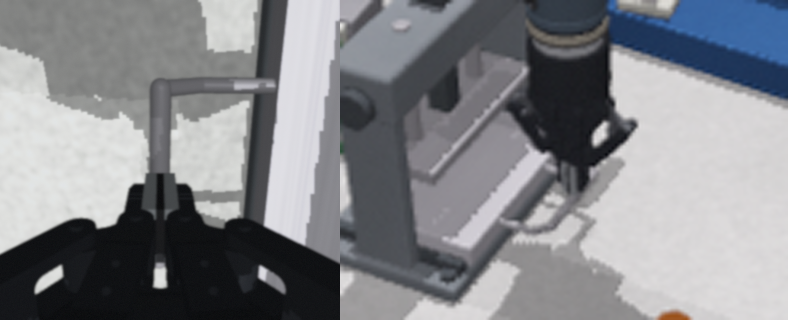

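```bash
python3 -c "
from h import *
s=manip.sense();cs=manip.calibration('side');cw=manip.calibration('wrist');ct=manip.calibration('top')
p=s['tcp_pos'];print(p,'TCP in side',proj(cs,p),'grasp pt',proj(cs,p+[0,0,.019]),'wrist',proj(cw,p))
for z in(.05,.04,.03,.02): print(z,'bar +y corner wrist',at_z(cw,320,144,z),'side',at_z(cs,294,242,z),'top',at_z(ct,270+(552-400)/4,130+232/4,z))
print(tri([(cw,320,144),(cs,294,242)]))
"
```

```text
[0.56500547 0.04634944 0.02556702] TCP in side [303.08156426 237.46962092] grasp pt [302.89417228 232.68770423] wrist [319.53773341 226.39255036]
0.05 bar +y corner wrist [0.56969859 0.09567642 0.05      ] side [0.57140352 0.10140169 0.05      ] top [0.56094266 0.08769905 0.05      ]
0.04 bar +y corner wrist [0.56959458 0.09437783 0.04      ] side [0.57624055 0.09072649 0.04      ] top [0.56231283 0.0879605  0.04      ]
0.03 bar +y corner wrist [0.56949057 0.09307924 0.03      ] side [0.58107758 0.08005129 0.03      ] top [0.56368299 0.08822196 0.03      ]
0.02 bar +y corner wrist [0.56938656 0.09178066 0.02      ] side [0.58591461 0.06937609 0.02      ] top [0.56505316 0.08848341 0.02      ]
(array([0.5714989 , 0.09616379, 0.04614607]), array([2.1, 2.1]))
```

```bash
python3 -c "
from h import *
s=manip.sense();cs=manip.calibration('side');cw=manip.calibration('wrist')
p=s['tcp_pos'];print(p,s['q'])
for dz in(0,.01,.02,.03,.04): print(dz,proj(cs,p+[0,0,dz]).round(1),proj(cw,p+[0,0,dz]+.011*ey).round(1),proj(cw,p+[0,0,dz]-.011*ey).round(1))
b=cv2.imread('pics/s6a.png'); cv2.imwrite('pics/w7.png',np.hstack([cv2.resize(b[200:260,270:340],(700,600),interpolation=cv2.INTER_NEAREST)]))"
```

```text
[0.56500547 0.04634944 0.02556702] [-1.15224001e-01  7.02381680e-01  1.71081661e+00  1.50741857e-06
  7.26988567e-01 -2.52984178e-02]
0 [303.1 237.5] [319.6 207.9] [319.5 244.3]
0.01 [303. 235.] [319.6 213.9] [319.5 252.1]
0.02 [302.9 232.4] [319.6 220.6] [319.5 260.7]
0.03 [302.8 229.9] [319.6 228.1] [319.5 270.4]
0.04 [302.7 227.3] [319.6 236.6] [319.5 281.3]
```

View pics/w7.png

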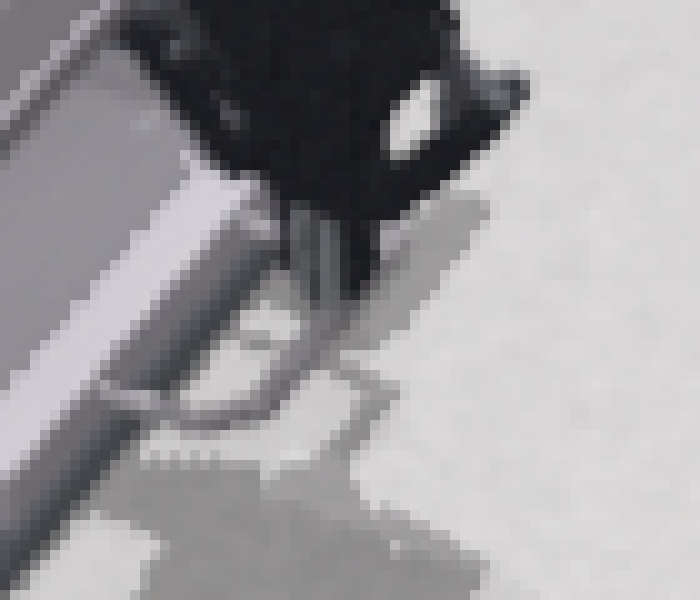

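The side crop shows the closed fingertips ending at about (303,230), on top of the bar. That puts the real tips about 30 mm above the reported TCP (the wrist view agrees). I'll apply that offset: raise, open, then go 25 mm lower than before.

send_rows:
  motion:
    - {"gripper":32,"travel":[0,0,-15],"rotation":[0,0,0]}
    - {"gripper":32,"travel":[4,2,-10],"rotation":[0,0,0]}
    - {"gripper":32,"travel":[0,0,0],"rotation":[0,0,0]}
    - {"gripper":32,"travel":[0,0,0],"rotation":[0,0,0]}
    - {"gripper":32,"travel":[0,0,20],"rotation":[0,0,0]}
    - {"gripper":32,"travel":[0,0,20],"rotation":[0,0,0]}
    - {"gripper":32,"travel":[0,0,8],"rotation":[0,0,0]}
    - {"gripper":32,"travel":[0,0,0],"rotation":[0,0,0]}

```text
t: 7.13
tcp_pos: [0.5645, 0.0502, -0.0006]
tool_rot: [0.738, 0.675, -0.002, -0.002]
force: [0.2, 0.6, -0.4]
finger_gap: 0.374
```

send_rows:
  motion:
    - {"gripper":0,"travel":[0,0,0],"rotation":[0,0,0]}
    - {"gripper":0,"travel":[0,0,0],"rotation":[0,0,0]}
    - {"gripper":0,"travel":[0,0,0],"rotation":[0,0,0]}
    - {"gripper":0,"travel":[0,0,0],"rotation":[0,0,0]}

```text
t: 7.47
tcp_pos: [0.5669, 0.0501, 0.0022]
tool_rot: [0.738, 0.674, 0.0, 0.0]
force: [-0.6, -0.1, -2.6]
finger_gap: 0.089
```

Gripped (gap about 8 mm). Now pull.

send_rows:
  motion:
    - {"gripper":0,"travel":[0,-8,0],"rotation":[0,0,0]}
    - {"gripper":0,"travel":[0,-15,0],"rotation":[0,0,0]}
    - {"gripper":0,"travel":[0,-18,0],"rotation":[0,0,0]}
    - {"gripper":0,"travel":[0,-18,0],"rotation":[0,0,0]}
    - {"gripper":0,"travel":[0,-18,0],"rotation":[0,0,0]}
    - {"gripper":0,"travel":[0,-18,0],"rotation":[0,0,0]}
    - {"gripper":0,"travel":[0,-10,0],"rotation":[0,0,0]}
    - {"gripper":0,"travel":[0,-6,0],"rotation":[0,0,0]}
    - {"gripper":0,"travel":[0,-4,0],"rotation":[0,0,0]}
    - {"gripper":0,"travel":[0,-3,0],"rotation":[0,0,0]}
    - {"gripper":0,"travel":[0,0,0],"rotation":[0,0,0]}

```text
t: 8.38
tcp_pos: [0.4488, 0.0619, 0.0022]
tool_rot: [0.739, 0.674, 0.001, -0.0]
force: [1.0, 5.7, -4.0]
finger_gap: 0.094
```

send_rows:
  motion:
    - {"gripper":0,"travel":[0,-4,0],"rotation":[0,0,0]}
    - {"gripper":0,"travel":[0,-4,0],"rotation":[0,0,0]}
    - {"gripper":0,"travel":[0,0,0],"rotation":[0,0,0]}

```text
t: 8.63
tcp_pos: [0.441, 0.0627, 0.0022]
tool_rot: [0.739, 0.674, 0.001, -0.0]
force: [-0.6, 8.0, -3.8]
finger_gap: 0.095
```

send_rows:
  motion:
    - {"gripper":0,"travel":[1,-4,0],"rotation":[0,0,0]}
    - {"gripper":0,"travel":[1,-3,0],"rotation":[0,0,0]}
    - {"gripper":0,"travel":[0,0,0],"rotation":[0,0,0]}

```text
t: 8.88
tcp_pos: [0.4372, 0.0632, 0.0022]
tool_rot: [0.738, 0.675, 0.002, 0.003]
force: [2.7, -3.2, -6.7]
finger_gap: 0.094
```

send_rows:
  motion:
    - {"gripper":0,"travel":[1,-4,0],"rotation":[0,0,0]}
    - {"gripper":0,"travel":[0,-2,0],"rotation":[0,0,0]}
    - {"gripper":0,"travel":[0,0,0],"rotation":[0,0,0]}

```text
t: 9.13
tcp_pos: [0.4377, 0.0632, 0.0023]
tool_rot: [0.738, 0.675, 0.005, 0.007]
force: [9.5, -8.2, -13.9]
finger_gap: 0.097
```

Stop reached at x = 0.4375. The force builds up there, and the tray started about 20 mm open. Release, raise, and go over cartridge A.

send_rows:
  motion:
    - {"gripper":0,"travel":[0,5,0],"rotation":[0,0,0]}
    - {"gripper":35,"travel":[0,0,0],"rotation":[0,0,0]}
    - {"gripper":35,"travel":[0,0,0],"rotation":[0,0,0]}
    - {"gripper":35,"travel":[0,0,0],"rotation":[0,0,0]}
    - {"gripper":35,"travel":[0,0,-25],"rotation":[0,0,0]}
    - {"gripper":60,"travel":[0,0,-40],"rotation":[0,0,0]}
    - {"gripper":60,"travel":[0,0,-40],"rotation":[0,0,0]}
    - {"gripper":60,"travel":[0,0,-30],"rotation":[0,0,0]}

```text
t: 9.8
tcp_pos: [0.433, 0.0656, 0.1392]
tool_rot: [0.738, 0.675, 0.0, 0.0]
force: [-0.5, 0.2, -0.1]
finger_gap: 0.701
```

```bash
python3 -c "
from h import *
to((.5645,.304,.14))"
```

```text
t 9.80 tcp [0.433  0.0656 0.1392] F [-0.5  0.2 -0.1] gap 59.9
turn err deg [ 0.04 -0.    0.13]
[0.5645 0.304  0.14  ] -> [249.2 109.7  -0.7] rows>=6.0
```

send_rows:
  motion:
    - {"gripper":65,"travel":[36,16,0],"rotation":[0,0,0]}
    - {"gripper":65,"travel":[36,16,0],"rotation":[0,0,0]}
    - {"gripper":65,"travel":[36,16,0],"rotation":[0,0,0]}
    - {"gripper":65,"travel":[36,16,0],"rotation":[0,0,0]}
    - {"gripper":65,"travel":[36,16,0],"rotation":[0,0,0]}
    - {"gripper":65,"travel":[36,16,0],"rotation":[0,0,0]}
    - {"gripper":65,"travel":[33,14,0],"rotation":[0,0,0]}
    - {"gripper":65,"travel":[0,0,0],"rotation":[0,0,0]}
    - {"gripper":65,"travel":[0,0,0],"rotation":[0,0,0]}
    - {"gripper":65,"travel":[0,0,0],"rotation":[0,0,0]}

```text
t: 10.63
tcp_pos: [0.5638, 0.3029, 0.1362]
tool_rot: [0.738, 0.675, -0.001, -0.0]
force: [-0.6, -1.3, -0.1]
finger_gap: 0.758
```

```bash
python3 -c "
from h import *
to((.5645,.304,.14))
c=manip.calibration('wrist'); a=save('wrist','w8a.png'); np.save('w8.npy',np.array(c['cam_to_world']))
print(proj(c,(.5645,.304,.056)),proj(c,(.463,.397,.056)))
t=save('top','t8.png')
cv2.imwrite('pics/w8.png',np.hstack([cv2.resize(a,(480,300)),cv2.resize(t[125:225,215:322],(321,300),interpolation=cv2.INTER_CUBIC)])[:,:,::-1])"
```

```text
t 10.63 tcp [0.5638 0.3029 0.1362] F [-0.6 -1.3 -0.1] gap 64.7
turn err deg [-0.15  0.09  0.15]
[0.5645 0.304  0.14  ] -> [ 1.2  0.6 -3.8] rows>=0.1
[320.67547365 187.63816483] [170.47167464  76.60985577]
```

View pics/w8.png

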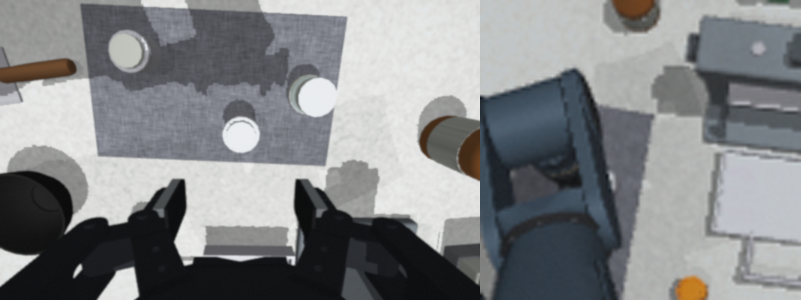

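Wrist view: caps at (320,177) and (169,67), jar at (418,128); each cap is within a few mm of the prediction. Nothing has been knocked. The jaws are along x, so a few mm in y does not matter. Go down.

send_rows:
  motion:
    - {"gripper":65,"travel":[4,0.5,25],"rotation":[0,0,0]}
    - {"gripper":65,"travel":[0,0,25],"rotation":[0,0,0]}
    - {"gripper":65,"travel":[0,0,25],"rotation":[0,0,0]}
    - {"gripper":65,"travel":[0,0,25],"rotation":[0,0,0]}
    - {"gripper":65,"travel":[0,0,25],"rotation":[0,0,0]}
    - {"gripper":65,"travel":[0,0,15],"rotation":[0,0,0]}
    - {"gripper":65,"travel":[0,0,10],"rotation":[0,0,0]}
    - {"gripper":65,"travel":[0,0,5],"rotation":[0,0,0]}
    - {"gripper":65,"travel":[0,0,0],"rotation":[0,0,0]}
    - {"gripper":65,"travel":[0,0,0],"rotation":[0,0,0]}

```text
t: 11.57
tcp_pos: [0.5671, 0.307, -0.0174]
tool_rot: [0.738, 0.674, 0.001, 0.0]
force: [-0.2, -0.2, 0.1]
finger_gap: 0.762
```

send_rows:
  newtons: 30
  motion:
    - {"gripper":30,"travel":[0,0,0],"rotation":[0,0,0]}
    - {"gripper":30,"travel":[0,0,0],"rotation":[0,0,0]}
    - {"gripper":30,"travel":[0,0,0],"rotation":[0,0,0]}
    - {"gripper":30,"travel":[0,0,0],"rotation":[0,0,0]}
    - {"gripper":30,"travel":[0,0,0],"rotation":[0,0,0]}

```text
t: 11.98
tcp_pos: [0.5672, 0.3075, -0.0167]
tool_rot: [0.738, 0.675, 0.001, 0.0]
force: [-0.9, -0.5, 6.0]
finger_gap: 0.459
```

```bash
python3 -c "
from h import *
to((.5645,.308,-.02))
c=manip.calibration('wrist'); a=save('wrist','w9a.png'); s=save('side','s9a.png')
cv2.imwrite('pics/w9.png',np.hstack([cv2.resize(a,(480,300)),cv2.resize(s[250:350,200:307],(321,300),interpolation=cv2.INTER_CUBIC)])[:,:,::-1])"
```

```text
t 11.98 tcp [ 0.5672  0.3075 -0.0167] F [-0.9 -0.5  6. ] gap 39.2
turn err deg [ 0.09 -0.04  0.1 ]
[ 0.5645  0.308  -0.02  ] -> [ 0.2 -2.7  3.3] rows>=0.1
```

View pics/w9.png

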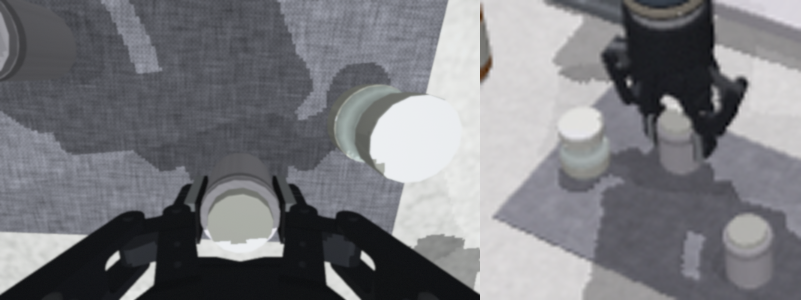

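Gripped at 39.2 mm; the pads are on the metal body, and the jar at (415,135) is clear. Lift and carry to the tray.

send_rows:
  motion:
    - {"gripper":30,"travel":[0,0,-10],"rotation":[0,0,0]}
    - {"gripper":30,"travel":[0,0,-25],"rotation":[0,0,0]}
    - {"gripper":30,"travel":[0,0,-30],"rotation":[0,0,0]}
    - {"gripper":30,"travel":[0,0,-30],"rotation":[0,0,0]}
    - {"gripper":30,"travel":[0,0,0],"rotation":[0,0,0]}
    - {"gripper":30,"travel":[0,0,0],"rotation":[0,0,0]}

```text
t: 12.58
tcp_pos: [0.5681, 0.3079, 0.0794]
tool_rot: [0.738, 0.675, 0.002, 0.001]
force: [-0.6, 0.3, -2.0]
finger_gap: 0.459
```

```bash
python3 -c "
from h import *
to((.556,.089,.077),(.556,.089,.012))"
```

```text
t 12.58 tcp [0.5681 0.3079 0.0794] F [-0.6  0.3 -2. ] gap 39.2
turn err deg [ 0.28 -0.12  0.1 ]
[0.556 0.089 0.077] -> [-219.1    7.6    2. ] rows>=5.3
[0.556 0.089 0.012] -> [-0.1 -0.3 65. ] rows>=1.6
```

send_rows:
  motion:
    - {"gripper":30,"travel":[-20,1,0],"rotation":[0,0,0]}
    - {"gripper":30,"travel":[-30,1,0],"rotation":[0,0,0]}
    - {"gripper":30,"travel":[-36,2,0],"rotation":[0,0,0]}
    - {"gripper":30,"travel":[-36,1,0],"rotation":[0,0,0]}
    - {"gripper":30,"travel":[-36,1,0],"rotation":[0,0,0]}
    - {"gripper":30,"travel":[-36,1,0],"rotation":[0,0,0]}
    - {"gripper":30,"travel":[-25,1,0],"rotation":[0,0,0]}
    - {"gripper":30,"travel":[0,0,0],"rotation":[0,0,0]}
    - {"gripper":30,"travel":[0,0,20],"rotation":[0,0,0]}
    - {"gripper":30,"travel":[0,0,20],"rotation":[0,0,0]}
    - {"gripper":30,"travel":[0,0,15],"rotation":[0,0,0]}
    - {"gripper":30,"travel":[0,0,0],"rotation":[0,0,0]}

```text
t: 13.58
tcp_pos: [0.5512, 0.089, 0.0181]
tool_rot: [0.738, 0.675, -0.003, -0.003]
force: [-1.1, 0.2, -0.6]
finger_gap: 0.457
```

send_rows:
  motion:
    - {"gripper":30,"travel":[0,0,5],"rotation":[0,0,0]}
    - {"gripper":30,"travel":[0,0,3],"rotation":[0,0,0]}
    - {"gripper":30,"travel":[0,0,2],"rotation":[0,0,0]}
    - {"gripper":30,"travel":[0,0,0],"rotation":[0,0,0]}

```text
t: 13.92
tcp_pos: [0.5549, 0.0887, 0.012]
tool_rot: [0.738, 0.675, 0.0, 0.0]
force: [-0.0, -0.2, -1.7]
finger_gap: 0.462
```

send_rows:
  motion:
    - {"gripper":30,"travel":[0,0,1.5],"rotation":[0,0,0]}
    - {"gripper":30,"travel":[0,0,1],"rotation":[0,0,0]}
    - {"gripper":30,"travel":[0,0,0],"rotation":[0,0,0]}

```text
t: 14.17
tcp_pos: [0.5554, 0.0885, 0.0103]
tool_rot: [0.738, 0.675, 0.001, 0.001]
force: [0.7, -0.3, 2.7]
finger_gap: 0.458
```

```bash
python3 -c "
from h import *
to((.556,.089,.0103))
c=manip.calibration('wrist'); a=save('wrist','w10a.png'); s=save('side','s10a.png')
cv2.imwrite('pics/w10.png',np.hstack([cv2.resize(a,(480,300)),cv2.resize(s[175:275,240:347],(321,300),interpolation=cv2.INTER_CUBIC)])[:,:,::-1])"
```

```text
t 14.17 tcp [0.5554 0.0885 0.0103] F [ 0.7 -0.3  2.7] gap 39.1
turn err deg [ 0.09 -0.01  0.09]
[0.556  0.089  0.0103] -> [ 0.6  0.5 -0. ] rows>=0.0
```

View pics/w10.png

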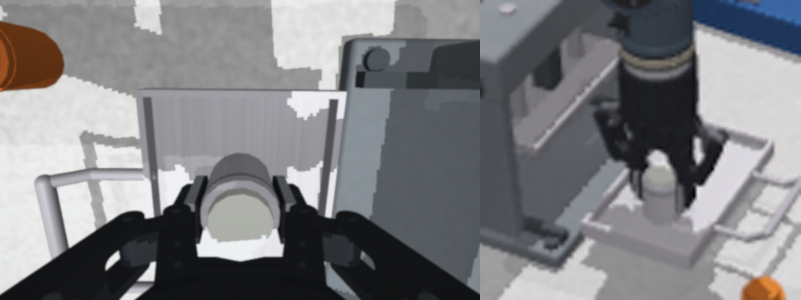

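The cartridge stands centred between the tray rims, and contact is felt (2.7 N). Release, then go for B.

send_rows:
  motion:
    - {"gripper":56,"travel":[0,0,0],"rotation":[0,0,0]}
    - {"gripper":56,"travel":[0,0,0],"rotation":[0,0,0]}
    - {"gripper":56,"travel":[0,0,0],"rotation":[0,0,0]}
    - {"gripper":56,"travel":[0,0,-15],"rotation":[0,0,0]}
    - {"gripper":56,"travel":[0,0,-30],"rotation":[0,0,0]}
    - {"gripper":56,"travel":[0,0,-40],"rotation":[0,0,0]}
    - {"gripper":65,"travel":[0,0,-40],"rotation":[0,0,0]}
    - {"gripper":65,"travel":[0,0,0],"rotation":[0,0,0]}

```text
t: 14.93
tcp_pos: [0.5603, 0.0884, 0.1415]
tool_rot: [0.738, 0.675, 0.005, 0.005]
force: [1.0, -0.4, -0.3]
finger_gap: 0.758
```

```bash
python3 -c "
from h import *
to((.466,.400,.14))"
```

```text
t 14.93 tcp [0.5603 0.0884 0.1415] F [ 1.  -0.4 -0.3] gap 64.7
turn err deg [ 0.85 -0.05  0.11]
[0.466 0.4   0.14 ] -> [ 3.019e+02 -1.219e+02 -1.000e-01] rows>=7.2
```

send_rows:
  motion:
    - {"gripper":65,"travel":[25,-10,0],"rotation":[0,0,0]}
    - {"gripper":65,"travel":[38,-15.3,0],"rotation":[0,0,0]}
    - {"gripper":65,"travel":[38,-15.3,0],"rotation":[0,0,0]}
    - {"gripper":65,"travel":[38,-15.3,0],"rotation":[0,0,0]}
    - {"gripper":65,"travel":[38,-15.3,0],"rotation":[0,0,0]}
    - {"gripper":65,"travel":[38,-15.3,0],"rotation":[0,0,0]}
    - {"gripper":65,"travel":[38,-15.3,0],"rotation":[0,0,0]}
    - {"gripper":65,"travel":[38,-15.3,0],"rotation":[0,0,0]}
    - {"gripper":65,"travel":[12,-5,0],"rotation":[0,0,0]}
    - {"gripper":65,"travel":[0,0,0],"rotation":[0,0,0]}
    - {"gripper":65,"travel":[0,0,0],"rotation":[0,0,0]}
    - {"gripper":65,"travel":[0,0,0],"rotation":[0,0,0]}

```text
t: 15.93
tcp_pos: [0.4605, 0.3999, 0.1339]
tool_rot: [0.738, 0.674, -0.001, 0.0]
force: [-0.5, -0.0, 0.2]
finger_gap: 0.763
```

```bash
cat >> h.py <<'E'
def caps(fn,c,z,thr=165,name='wrist'):
    """bright low-saturation round blobs and where they lie at height z"""
    im=save(name,fn); hsv=cv2.cvtColor(im,cv2.COLOR_RGB2HSV)
    g=cv2.GaussianBlur(cv2.cvtColor(im,cv2.COLOR_RGB2GRAY),(5,5),1)
    for k in (cv2.HoughCircles(g,cv2.HOUGH_GRADIENT,1,30,param1=80,param2=22,minRadius=14,maxRadius=45) if name=='wrist' else None)[0][:8]:
        u,v,r=k; print('circle',k.round(1),'gray',g[int(np.clip(v,0,399)),int(np.clip(u,0,639))],'at',at_z(c,u,v,z).round(4))
    return im
E
python3 -c "
from h import *
to((.465,.402,.14))
c=manip.calibration('wrist'); print(proj(c,(.465,.402,.056)))
im=caps('w11.png',c,.056)
print(im[120:240:8,220:420:10].mean(2).astype(int))"
```

```text
t 15.93 tcp [0.4605 0.3999 0.1339] F [-0.5 -0.   0.2] gap 65.1
turn err deg [-0.03  0.07  0.06]
[0.465 0.402 0.14 ] -> [ 2.5  4.3 -6.1] rows>=0.1
[325.08586109 186.78345425]
circle [320.5 181.5  25.2] gray 237 at [0.4618 0.4066 0.056 ]
circle [187.5  17.5  24.5] gray 120 at [0.381  0.5308 0.056 ]
circle [543.5 238.5  29.7] gray 235 at [0.6402 0.3418 0.056 ]
circle [523.5 212.5  15. ] gray 136 at [0.6222 0.3662 0.056 ]
[[161 165 161  88 116  88 135 139 134 143 149 138 142  93  89 133 132 135
  120 150]
 [164 165 233 137 136 129 140 146 132 133 134 139 129 100 136 137 133 135
  135 136]
 [221 229 233 143 134 130 138 134 130 131  99 134 139 140 128 138 133 131
  136 143]
 [233 234 233 140 154 134 130 133 121  88  94  89 133 142 138 142 142 140
  137 133]
 [232 234 233 134 144 140 145 135  90  87  94  88 124 130 136 131 139 145
  140 137]
 [233 235 229 141 141 140 142 140  97 118 221 144 107 118 137 131 131 144
  139 124]
 [234 232 228 130 137 137 132 136 148 162 236 177 188 123 125 134 135 136
  126 125]
 [153 152 229 135 138 138 132 145 236 237 237 237 229 130 117 121 126 126
  131 124]
 [ 98  46 226 133 141 150 134 137 232 237 237 237 232 128 125 131 131 134
  135 124]
 [115  59 226 139 130 139 134 141 235 237 237 237 234 126 127 123 128 127
  136 123]
 [228 231 234 141 139 128 131 131 132 237 237 237 142 127 127 132 126 124
  126 128]
 [235 228 229 130 133 120 141 139 138 133 150 129 144 141 135 140 133 129
  120 124]
 [228 234 230 142 149 131 135 141 131 141 134 138 134 134 138 132 124 125
  122 129]
 [232 232 229 134 131 132 134 134 131 139 133 142 128 138 130 126 137 132
  127 117]
 [230 229 226 141 136 132 131 125 126 129 141 133 132 127 128 125 126 121
  124 122]]
```

send_rows:
  motion:
    - {"gripper":65,"travel":[4.5,1,25],"rotation":[0,0,0]}
    - {"gripper":65,"travel":[0,0,25],"rotation":[0,0,0]}
    - {"gripper":65,"travel":[0,0,25],"rotation":[0,0,0]}
    - {"gripper":65,"travel":[0,0,25],"rotation":[0,0,0]}
    - {"gripper":65,"travel":[0,0,25],"rotation":[0,0,0]}
    - {"gripper":65,"travel":[0,0,13],"rotation":[0,0,0]}
    - {"gripper":65,"travel":[0,0,10],"rotation":[0,0,0]}
    - {"gripper":65,"travel":[0,0,5],"rotation":[0,0,0]}
    - {"gripper":65,"travel":[0,0,0],"rotation":[0,0,0]}
    - {"gripper":65,"travel":[0,0,0],"rotation":[0,0,0]}

```text
t: 16.82
tcp_pos: [0.4627, 0.4057, -0.0179]
tool_rot: [0.738, 0.674, 0.001, 0.0]
force: [0.2, -1.4, 0.6]
finger_gap: 0.761
```

send_rows:
  newtons: 30
  motion:
    - {"gripper":30,"travel":[0,0,0],"rotation":[0,0,0]}
    - {"gripper":30,"travel":[0,0,0],"rotation":[0,0,0]}
    - {"gripper":30,"travel":[0,0,0],"rotation":[0,0,0]}
    - {"gripper":30,"travel":[0,0,0],"rotation":[0,0,0]}
    - {"gripper":30,"travel":[0,0,0],"rotation":[0,0,0]}

```text
t: 17.23
tcp_pos: [0.4626, 0.4062, -0.0173]
tool_rot: [0.738, 0.675, 0.001, 0.0]
force: [-0.2, -0.4, 6.2]
finger_gap: 0.463
```

send_rows:
  motion:
    - {"gripper":30,"travel":[0,0,-10],"rotation":[0,0,0]}
    - {"gripper":30,"travel":[0,0,-25],"rotation":[0,0,0]}
    - {"gripper":30,"travel":[0,0,-30],"rotation":[0,0,0]}
    - {"gripper":30,"travel":[0,0,-30],"rotation":[0,0,0]}
    - {"gripper":30,"travel":[0,0,-20],"rotation":[0,0,0]}
    - {"gripper":30,"travel":[0,0,0],"rotation":[0,0,0]}
    - {"gripper":30,"travel":[0,0,0],"rotation":[0,0,0]}

```text
t: 17.82
tcp_pos: [0.4623, 0.4059, 0.0977]
tool_rot: [0.738, 0.675, 0.001, 0.0]
force: [-1.2, -0.5, -1.8]
finger_gap: 0.462
```

```bash
python3 -c "
from h import *
to((.548,.005,.097),(.548,.005,.0103))"
```

```text
t 17.82 tcp [0.4623 0.4059 0.0977] F [-1.2 -0.5 -1.8] gap 39.5
turn err deg [ 0.13 -0.09  0.1 ]
[0.548 0.005 0.097] -> [-391.6  121.4    0.4] rows>=9.4
[0.548  0.005  0.0103] -> [-0.1 -0.2 86.7] rows>=2.1
```

send_rows:
  motion:
    - {"gripper":30,"travel":[-20,6,0],"rotation":[0,0,0]}
    - {"gripper":30,"travel":[-35,11,0],"rotation":[0,0,0]}
    - {"gripper":30,"travel":[-38,12,0],"rotation":[0,0,0]}
    - {"gripper":30,"travel":[-38,12,0],"rotation":[0,0,0]}
    - {"gripper":30,"travel":[-38,12,0],"rotation":[0,0,0]}
    - {"gripper":30,"travel":[-38,12,0],"rotation":[0,0,0]}
    - {"gripper":30,"travel":[-38,12,0],"rotation":[0,0,0]}
    - {"gripper":30,"travel":[-38,12,0],"rotation":[0,0,0]}
    - {"gripper":30,"travel":[-38,12,0],"rotation":[0,0,0]}
    - {"gripper":30,"travel":[-35,10,0],"rotation":[0,0,0]}
    - {"gripper":30,"travel":[-25,7,0],"rotation":[0,0,0]}
    - {"gripper":30,"travel":[-10,3,0],"rotation":[0,0,0]}

```text
t: 18.82
tcp_pos: [0.5469, 0.0016, 0.0946]
tool_rot: [0.74, 0.673, -0.001, -0.001]
force: [0.1, 0.8, -1.9]
finger_gap: 0.457
```

send_rows:
  motion:
    - {"gripper":30,"travel":[0,0,0],"rotation":[0,0,0]}
    - {"gripper":30,"travel":[0,0,20],"rotation":[0,0,0]}
    - {"gripper":30,"travel":[0,0,25],"rotation":[0,0,0]}
    - {"gripper":30,"travel":[0,0,20],"rotation":[0,0,0]}
    - {"gripper":30,"travel":[0,0,12],"rotation":[0,0,0]}
    - {"gripper":30,"travel":[0,0,0],"rotation":[0,0,0]}
    - {"gripper":30,"travel":[0,0,0],"rotation":[0,0,0]}

```text
t: 19.4
tcp_pos: [0.5455, 0.0071, 0.0182]
tool_rot: [0.738, 0.675, -0.001, -0.002]
force: [-0.3, 0.1, -0.8]
finger_gap: 0.456
```

```bash
python3 -c "
from h import *
to((.548,.005,.0103))"
```

```text
t 19.40 tcp [0.5455 0.0071 0.0182] F [-0.3  0.1 -0.8] gap 39.0
turn err deg [-0.22 -0.04  0.19]
[0.548  0.005  0.0103] -> [-1.8  2.7  7.9] rows>=0.2
```

send_rows:
  motion:
    - {"gripper":30,"travel":[0,1,3],"rotation":[0,0,0]}
    - {"gripper":30,"travel":[0,0,2],"rotation":[0,0,0]}
    - {"gripper":30,"travel":[0,0,1.5],"rotation":[0,0,0]}
    - {"gripper":30,"travel":[0,0,1],"rotation":[0,0,0]}
    - {"gripper":30,"travel":[0,0,0],"rotation":[0,0,0]}

```text
t: 19.82
tcp_pos: [0.5483, 0.0052, 0.0121]
tool_rot: [0.738, 0.675, 0.0, 0.0]
force: [0.3, 0.4, -0.9]
finger_gap: 0.463
```

send_rows:
  motion:
    - {"gripper":30,"travel":[0,0,1.5],"rotation":[0,0,0]}
    - {"gripper":30,"travel":[0,0,1],"rotation":[0,0,0]}
    - {"gripper":30,"travel":[0,0,0],"rotation":[0,0,0]}
    - {"gripper":30,"travel":[0,0,0],"rotation":[0,0,0]}

```text
t: 20.15
tcp_pos: [0.5484, 0.005, 0.0097]
tool_rot: [0.738, 0.675, 0.0, 0.0]
force: [-1.0, -0.1, 2.8]
finger_gap: 0.458
```

send_rows:
  motion:
    - {"gripper":56,"travel":[0,0,0],"rotation":[0,0,0]}
    - {"gripper":56,"travel":[0,0,0],"rotation":[0,0,0]}
    - {"gripper":56,"travel":[0,0,0],"rotation":[0,0,0]}
    - {"gripper":56,"travel":[0,0,-15],"rotation":[0,0,0]}
    - {"gripper":56,"travel":[0,0,-30],"rotation":[0,0,0]}
    - {"gripper":56,"travel":[0,0,-40],"rotation":[0,0,0]}
    - {"gripper":35,"travel":[0,-20,-40],"rotation":[0,0,0]}
    - {"gripper":35,"travel":[0,-35,0],"rotation":[0,0,0]}
    - {"gripper":35,"travel":[20,-35,0],"rotation":[0,0,0]}
    - {"gripper":35,"travel":[28,-20,0],"rotation":[0,0,0]}
    - {"gripper":35,"travel":[0,0,0],"rotation":[0,0,0]}
    - {"gripper":35,"travel":[0,0,0],"rotation":[0,0,0]}

```text
t: 21.15
tcp_pos: [0.443, 0.0639, 0.1318]
tool_rot: [0.737, 0.676, -0.0, -0.0]
force: [2.0, -0.9, 1.2]
finger_gap: 0.412
```

```bash
python3 -c "
from h import *
to((.4375,.061,.04))
c=manip.calibration('wrist')
for p in [(.5554,.0885,.083),(.5484,.005,.083)]: print(proj(c,p).round())
a=caps('w12.png',c,.083)
s=save('side','s12.png')
cv2.imwrite('pics/w13.png',np.hstack([cv2.resize(a,(480,300)),cv2.resize(s[175:275,240:347],(321,300),interpolation=cv2.INTER_CUBIC)])[:,:,::-1])"
```

```text
t 21.15 tcp [0.443  0.0639 0.1318] F [ 2.  -0.9  1.2] gap 35.2
turn err deg [-0.02 -0.    0.24]
[0.4375 0.061  0.04  ] -> [-3.3 -5.2 91.8] rows>=2.2
[482. 152.]
[467. 264.]
circle [273.5  34.5  29.9] gray 88 at [0.424  0.1735 0.083 ]
circle [482.5 152.5  33. ] gray 205 at [0.5559 0.0883 0.083 ]
circle [471.5 274.5  33.3] gray 205 at [ 0.5517 -0.0039  0.083 ]
circle [444.5 241.5  22.4] gray 64 at [0.5311 0.0249 0.083 ]
circle [343.5 171.5  36.6] gray 198 at [0.4612 0.0835 0.083 ]
circle [469.5 357.5  24. ] gray 13 at [ 0.5528 -0.0797  0.083 ]
circle [170.5 358.5  24.1] gray 14 at [ 0.31   -0.0596  0.083 ]
```

Both cartridges stand on the tray, with circles at (482,152) and (471,274) as predicted. Grip the bar again and push home gently.

send_rows:
  newtons: 50
  motion:
    - {"gripper":32,"travel":[-3,-5,20],"rotation":[0,0,0]}
    - {"gripper":32,"travel":[0,0,25],"rotation":[0,0,0]}
    - {"gripper":32,"travel":[0,0,30],"rotation":[0,0,0]}
    - {"gripper":32,"travel":[0,0,30],"rotation":[0,0,0]}
    - {"gripper":32,"travel":[0,0,25],"rotation":[0,0,0]}
    - {"gripper":32,"travel":[0,0,0],"rotation":[0,0,0]}
    - {"gripper":32,"travel":[0,0,0],"rotation":[0,0,0]}
    - {"gripper":0,"travel":[0,0,0],"rotation":[0,0,0]}
    - {"gripper":0,"travel":[0,0,0],"rotation":[0,0,0]}
    - {"gripper":0,"travel":[0,0,0],"rotation":[0,0,0]}
    - {"gripper":0,"travel":[0,0,0],"rotation":[0,0,0]}

```text
t: 22.17
tcp_pos: [0.4399, 0.0599, 0.0028]
tool_rot: [0.738, 0.675, 0.001, 0.001]
force: [0.2, -3.1, 1.5]
finger_gap: 0.096
```

```bash
python3 -c "
from h import *
to((.5865,.049,.002))"
```

```text
t 22.17 tcp [0.4399 0.0599 0.0028] F [ 0.2 -3.1  1.5] gap 8.2
turn err deg [0.14 0.01 0.08]
[0.5865 0.049  0.002 ] -> [  2.4 147.    1.2] rows>=3.5
```

send_rows:
  motion:
    - {"gripper":0,"travel":[0,4,0],"rotation":[0,0,0]}
    - {"gripper":0,"travel":[0,8,0],"rotation":[0,0,0]}
    - {"gripper":0,"travel":[0,12,0],"rotation":[0,0,0]}
    - {"gripper":0,"travel":[0,14,0],"rotation":[0,0,0]}
    - {"gripper":0,"travel":[0,14,0],"rotation":[0,0,0]}
    - {"gripper":0,"travel":[0,14,0],"rotation":[0,0,0]}
    - {"gripper":0,"travel":[0,14,0],"rotation":[0,0,0]}
    - {"gripper":0,"travel":[0,14,0],"rotation":[0,0,0]}
    - {"gripper":0,"travel":[0,14,0],"rotation":[0,0,0]}
    - {"gripper":0,"travel":[0,12,0],"rotation":[0,0,0]}
    - {"gripper":0,"travel":[0,8,0],"rotation":[0,0,0]}
    - {"gripper":0,"travel":[0,4,0],"rotation":[0,0,0]}

```text
t: 23.17
tcp_pos: [0.5726, 0.0465, 0.0028]
tool_rot: [0.738, 0.675, 0.0, 0.002]
force: [-2.6, -6.8, 4.4]
finger_gap: 0.095
```

send_rows:
  motion:
    - {"gripper":0,"travel":[0,5,0],"rotation":[0,0,0]}
    - {"gripper":0,"travel":[0,4,0],"rotation":[0,0,0]}
    - {"gripper":0,"travel":[0,4,0],"rotation":[0,0,0]}
    - {"gripper":0,"travel":[0,0,0],"rotation":[0,0,0]}
    - {"gripper":0,"travel":[0,0,0],"rotation":[0,0,0]}

```text
t: 23.58
tcp_pos: [0.5854, 0.0452, 0.0028]
tool_rot: [0.738, 0.675, 0.0, 0.002]
force: [-0.7, -6.7, 2.6]
finger_gap: 0.089
```

send_rows:
  motion:
    - {"gripper":0,"travel":[-1,2.5,0],"rotation":[0,0,0]}
    - {"gripper":0,"travel":[0,2.5,0],"rotation":[0,0,0]}
    - {"gripper":0,"travel":[0,0,0],"rotation":[0,0,0]}

```text
t: 23.83
tcp_pos: [0.5857, 0.0452, 0.0027]
tool_rot: [0.738, 0.675, -0.002, -0.002]
force: [-6.8, -4.4, 9.2]
finger_gap: 0.094
```

send_rows:
  motion:
    - {"gripper":0,"travel":[0,2,0],"rotation":[0,0,0]}
    - {"gripper":0,"travel":[0,2,0],"rotation":[0,0,0]}
    - {"gripper":0,"travel":[0,0,0],"rotation":[0,0,0]}
    - {"gripper":0,"travel":[0,0,0],"rotation":[0,0,0]}

```text
t: 24.17
tcp_pos: [0.5854, 0.0452, 0.0027]
tool_rot: [0.738, 0.675, -0.005, -0.005]
force: [-13.2, -5.0, 13.9]
finger_gap: 0.097
```

The tray is home (force builds at x = 0.5855). Release, back off and go up to the lever.

send_rows:
  motion:
    - {"gripper":0,"travel":[0,-4,0],"rotation":[0,0,0]}
    - {"gripper":32,"travel":[0,0,0],"rotation":[0,0,0]}
    - {"gripper":32,"travel":[0,0,0],"rotation":[0,0,0]}
    - {"gripper":32,"travel":[0,0,0],"rotation":[0,0,0]}
    - {"gripper":32,"travel":[0,0,-20],"rotation":[0,0,0]}
    - {"gripper":32,"travel":[0,0,-35],"rotation":[0,0,0]}
    - {"gripper":15,"travel":[-10,-35,-40],"rotation":[0,0,0]}
    - {"gripper":15,"travel":[-20,-40,-40],"rotation":[0,0,0]}
    - {"gripper":15,"travel":[-20,-20,-40],"rotation":[0,0,0]}
    - {"gripper":15,"travel":[-30,0,-40],"rotation":[0,0,0]}
    - {"gripper":15,"travel":[-30,0,-40],"rotation":[0,0,0]}
    - {"gripper":15,"travel":[-30,0,-40],"rotation":[0,0,0]}

```text
t: 25.17
tcp_pos: [0.5066, -0.0614, 0.2513]
tool_rot: [0.738, 0.675, 0.001, 0.0]
force: [1.2, -0.0, -0.3]
finger_gap: 0.175
```

```bash
python3 -c "
from h import *
to((.579,-.16,.34),(.579,-.16,.315))"
```

```text
t 25.17 tcp [ 0.5066 -0.0614  0.2513] F [ 1.2 -0.  -0.3] gap 14.9
turn err deg [ 0.08 -0.01  0.15]
[ 0.579 -0.16   0.34 ] -> [-91.8  81.  -88.6] rows>=2.2
[ 0.579 -0.16   0.315] -> [-0. -0. 25.] rows>=0.6
```

send_rows:
  motion:
    - {"gripper":15,"travel":[0,0,-30],"rotation":[0,0,0]}
    - {"gripper":15,"travel":[0,0,-12],"rotation":[0,0,0]}
    - {"gripper":15,"travel":[0,0,0],"rotation":[0,0,0]}
    - {"gripper":15,"travel":[0,0,0],"rotation":[0,0,0]}

```text
t: 25.5
tcp_pos: [0.5071, -0.0609, 0.2916]
tool_rot: [0.738, 0.675, 0.001, 0.001]
force: [-0.4, -0.0, -0.7]
finger_gap: 0.175
```

```bash
python3 -c "
from h import *
to((.579,-.16,.345),(.579,-.16,.315))"
```

```text
t 25.50 tcp [ 0.5071 -0.0609  0.2916] F [-0.4 -0.  -0.7] gap 14.9
turn err deg [0.1  0.01 0.1 ]
[ 0.579 -0.16   0.345] -> [-92.2  80.6 -53.3] rows>=2.2
[ 0.579 -0.16   0.315] -> [ 0.  -0.1 30. ] rows>=0.7
```

send_rows:
  motion:
    - {"gripper":15,"travel":[0,0,-30],"rotation":[0,0,0]}
    - {"gripper":15,"travel":[0,0,-23],"rotation":[0,0,0]}
    - {"gripper":15,"travel":[-30,26,0],"rotation":[0,0,0]}
    - {"gripper":15,"travel":[-30,26,0],"rotation":[0,0,0]}
    - {"gripper":15,"travel":[-32,28,0],"rotation":[0,0,0]}
    - {"gripper":15,"travel":[0,0,0],"rotation":[0,0,0]}
    - {"gripper":15,"travel":[0,0,0],"rotation":[0,0,0]}
    - {"gripper":15,"travel":[0,0,0],"rotation":[0,0,0]}

```text
t: 26.17
tcp_pos: [0.5766, -0.1581, 0.3415]
tool_rot: [0.738, 0.675, -0.001, -0.003]
force: [0.1, 0.5, -0.4]
finger_gap: 0.174
```

```bash
python3 -c "
from h import *
to((.579,-.16,.345),(.579,-.16,.315))
c=manip.calibration('wrist');print(proj(c,press(-.103,-.155,.338)),proj(c,press(-.103,-.23,.338)))
a=save('wrist','w14.png'); s=save('side','s14.png')
cv2.imwrite('pics/w15.png',np.hstack([cv2.resize(a,(480,300)),cv2.resize(s[130:270,190:340],(321,300),interpolation=cv2.INTER_CUBIC)])[:,:,::-1])"
```

```text
t 26.17 tcp [ 0.5766 -0.1581  0.3415] F [ 0.1  0.5 -0.4] gap 14.9
turn err deg [-0.29 -0.14  0.1 ]
[ 0.579 -0.16   0.345] -> [-1.7  2.5 -3.5] rows>=0.1
[ 0.579 -0.16   0.315] -> [-0.1  0.1 30. ] rows>=0.7
[326.4468362  148.12321161] [325.5967338  273.11254321]
```

View pics/w15.png

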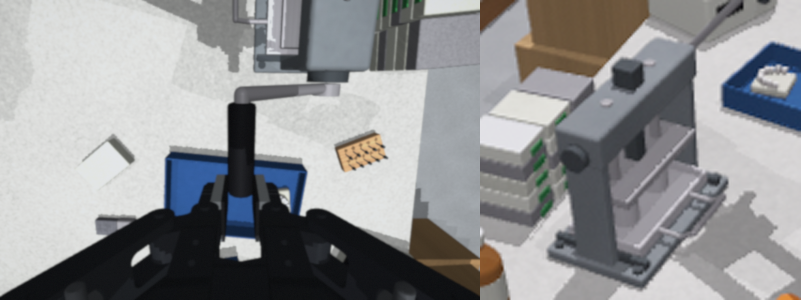

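The grip is centred under the tool, at (321,136)–(321,260) full-size, and both cartridges are seen under the platen in the side crop. Lower on to the grip.

send_rows:
  newtons: 80
  motion:
    - {"gripper":15,"travel":[0,0,15],"rotation":[0,0,0]}
    - {"gripper":15,"travel":[0,0,10],"rotation":[0,0,0]}
    - {"gripper":15,"travel":[0,0,5],"rotation":[0,0,0]}
    - {"gripper":15,"travel":[0,0,3],"rotation":[0,0,0]}
    - {"gripper":15,"travel":[0,0,0],"rotation":[0,0,0]}
    - {"gripper":15,"travel":[0,0,0],"rotation":[0,0,0]}

```text
t: 26.77
tcp_pos: [0.5776, -0.1589, 0.3114]
tool_rot: [0.738, 0.675, 0.0, 0.0]
force: [-0.9, -0.8, 0.2]
finger_gap: 0.175
```

send_rows:
  motion:
    - {"gripper":15,"travel":[0,0,3],"rotation":[0,0,0]}
    - {"gripper":15,"travel":[0,0,3],"rotation":[0,0,0]}
    - {"gripper":15,"travel":[0,0,0],"rotation":[0,0,0]}

```text
t: 27.02
tcp_pos: [0.5773, -0.1591, 0.3048]
tool_rot: [0.738, 0.675, -0.0, -0.0]
force: [-0.7, -0.0, -0.4]
finger_gap: 0.175
```

send_rows:
  motion:
    - {"gripper":15,"travel":[0,0,3],"rotation":[0,0,0]}
    - {"gripper":15,"travel":[0,0,3],"rotation":[0,0,0]}
    - {"gripper":15,"travel":[0,0,0],"rotation":[0,0,0]}

```text
t: 27.27
tcp_pos: [0.5753, -0.159, 0.3005]
tool_rot: [0.738, 0.675, -0.002, -0.001]
force: [-6.0, 0.6, 10.0]
finger_gap: 0.174
```

Contact felt. Follow the arc down.

send_rows:
  motion:
    - {"gripper":15,"travel":[0,-10,8],"rotation":[0,0,0]}
    - {"gripper":15,"travel":[0,-9,10],"rotation":[0,0,0]}
    - {"gripper":15,"travel":[0,-8,11],"rotation":[0,0,0]}
    - {"gripper":15,"travel":[0,-8,12],"rotation":[0,0,0]}
    - {"gripper":15,"travel":[0,-6,12],"rotation":[0,0,0]}
    - {"gripper":15,"travel":[0,-6,13],"rotation":[0,0,0]}
    - {"gripper":15,"travel":[0,-4,13],"rotation":[0,0,0]}
    - {"gripper":15,"travel":[0,-3,14],"rotation":[0,0,0]}
    - {"gripper":15,"travel":[0,0,0],"rotation":[0,0,0]}

```text
t: 28.02
tcp_pos: [0.5224, -0.154, 0.2048]
tool_rot: [0.738, 0.674, -0.001, -0.001]
force: [-2.5, 0.8, 4.1]
finger_gap: 0.175
```

send_rows:
  motion:
    - {"gripper":15,"travel":[0,-1.5,14],"rotation":[0,0,0]}
    - {"gripper":15,"travel":[0,0,14],"rotation":[0,0,0]}
    - {"gripper":15,"travel":[0,1,12],"rotation":[0,0,0]}
    - {"gripper":15,"travel":[0,1.5,12],"rotation":[0,0,0]}
    - {"gripper":15,"travel":[0,3,10],"rotation":[0,0,0]}
    - {"gripper":15,"travel":[0,0,0],"rotation":[0,0,0]}

```text
t: 28.52
tcp_pos: [0.5248, -0.1541, 0.1432]
tool_rot: [0.738, 0.675, -0.002, -0.003]
force: [-6.5, -0.7, 5.4]
finger_gap: 0.175
```

send_rows:
  motion:
    - {"gripper":15,"travel":[0,2,7],"rotation":[0,0,0]}
    - {"gripper":15,"travel":[0,1.5,5],"rotation":[0,0,0]}
    - {"gripper":15,"travel":[0,0,0],"rotation":[0,0,0]}

```text
t: 28.77
tcp_pos: [0.528, -0.1543, 0.1318]
tool_rot: [0.738, 0.675, -0.002, -0.003]
force: [-8.1, -0.4, 6.2]
finger_gap: 0.177
```

send_rows:
  motion:
    - {"gripper":15,"travel":[0,0.5,3],"rotation":[0,0,0]}
    - {"gripper":15,"travel":[0,0.5,3],"rotation":[0,0,0]}
    - {"gripper":15,"travel":[0,0,0],"rotation":[0,0,0]}
    - {"gripper":15,"travel":[0,0,0],"rotation":[0,0,0]}

```text
t: 29.1
tcp_pos: [0.5293, -0.1545, 0.1276]
tool_rot: [0.738, 0.675, -0.002, -0.003]
force: [-8.6, 1.2, 11.9]
finger_gap: 0.177
```

send_rows:
  motion:
    - {"gripper":15,"travel":[0,0,3],"rotation":[0,0,0]}
    - {"gripper":15,"travel":[0,0,2],"rotation":[0,0,0]}
    - {"gripper":15,"travel":[0,0,0],"rotation":[0,0,0]}
    - {"gripper":15,"travel":[0,0,0],"rotation":[0,0,0]}

```text
t: 29.43
tcp_pos: [0.5299, -0.1546, 0.1262]
tool_rot: [0.738, 0.675, -0.002, -0.001]
force: [-12.1, 3.6, 33.0]
finger_gap: 0.175
```

At the stop (33 N, z no longer sinking). Hold, then follow back up.

send_rows:
  motion:
    - {"gripper":15,"travel":[0,0,0],"rotation":[0,0,0]}
    - {"gripper":15,"travel":[0,0,0],"rotation":[0,0,0]}
    - {"gripper":15,"travel":[0,-2,-10],"rotation":[0,0,0]}
    - {"gripper":15,"travel":[0,-4,-14],"rotation":[0,0,0]}
    - {"gripper":15,"travel":[0,-3,-15],"rotation":[0,0,0]}
    - {"gripper":15,"travel":[0,-1,-15],"rotation":[0,0,0]}
    - {"gripper":15,"travel":[0,0,-15],"rotation":[0,0,0]}
    - {"gripper":15,"travel":[0,2,-15],"rotation":[0,0,0]}
    - {"gripper":15,"travel":[0,4,-15],"rotation":[0,0,0]}
    - {"gripper":15,"travel":[0,6,-15],"rotation":[0,0,0]}
    - {"gripper":15,"travel":[0,7,-14],"rotation":[0,0,0]}
    - {"gripper":15,"travel":[0,8,-14],"rotation":[0,0,0]}

```text
t: 30.43
tcp_pos: [0.5495, -0.157, 0.2655]
tool_rot: [0.738, 0.675, -0.0, 0.001]
force: [0.0, -1.3, 1.8]
finger_gap: 0.176
```

send_rows:
  motion:
    - {"gripper":15,"travel":[0,9,-13],"rotation":[0,0,0]}
    - {"gripper":15,"travel":[0,10,-13],"rotation":[0,0,0]}
    - {"gripper":15,"travel":[0,10,-13],"rotation":[0,0,0]}
    - {"gripper":15,"travel":[0,0,-20],"rotation":[0,0,0]}
    - {"gripper":15,"travel":[0,0,-30],"rotation":[0,0,0]}
    - {"gripper":32,"travel":[30,-30,-10],"rotation":[0,0,0]}
    - {"gripper":32,"travel":[30,-40,0],"rotation":[0,0,0]}
    - {"gripper":32,"travel":[30,-40,0],"rotation":[0,0,0]}
    - {"gripper":32,"travel":[0,0,0],"rotation":[0,0,0]}
    - {"gripper":32,"travel":[0,0,0],"rotation":[0,0,0]}

```text
t: 31.27
tcp_pos: [0.4888, -0.0707, 0.3627]
tool_rot: [0.738, 0.675, 0.0, 0.0]
force: [1.2, -0.5, 1.3]
finger_gap: 0.372
```

```bash
python3 -c "
from h import *
to((.585,.047,.10),(.585,.047,.002))
t=save('top','t16.png')[:,:,::-1]; t0=cv2.imread('pics/top0.png')
g0=t0[160:190,360:395].mean(2);g1=t[160:190,360:395].mean(2)
for g in(g0,g1):
    ys,xs=np.where(g<60); print('dark lever px',len(xs),xs.mean()+360,ys.mean()+160)
"
```

```text
t 31.27 tcp [ 0.4888 -0.0707  0.3627] F [ 1.2 -0.5  1.3] gap 31.8
turn err deg [0.06 0.01 0.2 ]
[0.585 0.047 0.1  ] -> [125.7  85.2 262.8] rows>=6.3
[0.585 0.047 0.002] -> [ 0.  -0.1 98. ] rows>=2.4
dark lever px 98 378.2959183673469 173.46938775510205
dark lever px 19 389.3157894736842 179.94736842105263
```

send_rows:
  motion:
    - {"gripper":32,"travel":[31,0,30],"rotation":[0,0,0]}
    - {"gripper":32,"travel":[31,0,40],"rotation":[0,0,0]}
    - {"gripper":32,"travel":[31,10,40],"rotation":[0,0,0]}
    - {"gripper":32,"travel":[31,15,40],"rotation":[0,0,0]}
    - {"gripper":32,"travel":[0,20,40],"rotation":[0,0,0]}
    - {"gripper":32,"travel":[0,20,40],"rotation":[0,0,0]}
    - {"gripper":32,"travel":[0,20,20],"rotation":[0,0,0]}
    - {"gripper":32,"travel":[0,0,0],"rotation":[0,0,0]}
    - {"gripper":32,"travel":[0,0,0],"rotation":[0,0,0]}
    - {"gripper":32,"travel":[0,0,0],"rotation":[0,0,0]}

```text
t: 32.15
tcp_pos: [0.5775, 0.0248, 0.1417]
tool_rot: [0.738, 0.674, 0.0, 0.0]
force: [0.6, 0.1, -0.3]
finger_gap: 0.376
```

```bash
python3 -c "
from h import *
to((.5855,.0455,.0027))
t=save('top','t17.png')[:,:,::-1]; t0=cv2.imread('pics/top0.png')
for g in(t0,t):
    g=g[150:195,355:400].mean(2);ys,xs=np.where(g<60); print('dark lever px',len(xs),xs.mean()+355,ys.mean()+150)
"
```

```text
t 32.15 tcp [0.5775 0.0248 0.1417] F [ 0.6  0.1 -0.3] gap 32.1
turn err deg [0.04 0.   0.05]
[0.5855 0.0455 0.0027] -> [ 21.4   6.  139. ] rows>=3.3
dark lever px 117 381.1880341880342 173.44444444444446
dark lever px 132 380.2651515151515 173.1969696969697
```

The lever is back up, at the same place in the top view as at the start. Grip the bar and pull out.

send_rows:
  newtons: 50
  motion:
    - {"gripper":32,"travel":[11,3,15],"rotation":[0,0,0]}
    - {"gripper":32,"travel":[10,3,30],"rotation":[0,0,0]}
    - {"gripper":32,"travel":[0,0,30],"rotation":[0,0,0]}
    - {"gripper":32,"travel":[0,0,30],"rotation":[0,0,0]}
    - {"gripper":32,"travel":[0,0,20],"rotation":[0,0,0]}
    - {"gripper":32,"travel":[0,0,14],"rotation":[0,0,0]}
    - {"gripper":32,"travel":[0,0,0],"rotation":[0,0,0]}
    - {"gripper":32,"travel":[0,0,0],"rotation":[0,0,0]}
    - {"gripper":0,"travel":[0,0,0],"rotation":[0,0,0]}
    - {"gripper":0,"travel":[0,0,0],"rotation":[0,0,0]}
    - {"gripper":0,"travel":[0,0,0],"rotation":[0,0,0]}
    - {"gripper":0,"travel":[0,0,0],"rotation":[0,0,0]}

```text
t: 33.2
tcp_pos: [0.586, 0.0455, 0.0046]
tool_rot: [0.738, 0.674, 0.001, 0.002]
force: [-1.5, 0.4, 6.4]
finger_gap: 0.097
```

send_rows:
  motion:
    - {"gripper":0,"travel":[0,-4,0],"rotation":[0,0,0]}
    - {"gripper":0,"travel":[0,-8,0],"rotation":[0,0,0]}
    - {"gripper":0,"travel":[0.2,-12,0],"rotation":[0,0,0]}
    - {"gripper":0,"travel":[0.2,-15,0],"rotation":[0,0,0]}
    - {"gripper":0,"travel":[0.2,-15,0],"rotation":[0,0,0]}
    - {"gripper":0,"travel":[0.2,-15,0],"rotation":[0,0,0]}
    - {"gripper":0,"travel":[0.2,-15,0],"rotation":[0,0,0]}
    - {"gripper":0,"travel":[0.2,-15,0],"rotation":[0,0,0]}
    - {"gripper":0,"travel":[0.2,-15,0],"rotation":[0,0,0]}
    - {"gripper":0,"travel":[0.2,-12,0],"rotation":[0,0,0]}
    - {"gripper":0,"travel":[0,-8,0],"rotation":[0,0,0]}
    - {"gripper":0,"travel":[0,-5,0],"rotation":[0,0,0]}

```text
t: 34.2
tcp_pos: [0.4474, 0.0595, 0.0045]
tool_rot: [0.738, 0.675, 0.002, 0.002]
force: [1.7, -1.0, 15.0]
finger_gap: 0.094
```

send_rows:
  motion:
    - {"gripper":0,"travel":[0,-4,0],"rotation":[0,0,0]}
    - {"gripper":0,"travel":[0,-4,0],"rotation":[0,0,0]}
    - {"gripper":0,"travel":[0,-3,0],"rotation":[0,0,0]}
    - {"gripper":0,"travel":[0,-3,0],"rotation":[0,0,0]}
    - {"gripper":0,"travel":[0,0,0],"rotation":[0,0,0]}
    - {"gripper":0,"travel":[0,0,0],"rotation":[0,0,0]}

```text
t: 34.7
tcp_pos: [0.4371, 0.0605, 0.0045]
tool_rot: [0.738, 0.674, 0.004, 0.004]
force: [3.4, -0.2, 13.8]
finger_gap: 0.092
```

send_rows:
  motion:
    - {"gripper":0,"travel":[0,-3,0],"rotation":[0,0,0]}
    - {"gripper":0,"travel":[0,-2,0],"rotation":[0,0,0]}
    - {"gripper":0,"travel":[0,0,0],"rotation":[0,0,0]}
    - {"gripper":0,"travel":[0,0,0],"rotation":[0,0,0]}

```text
t: 35.03
tcp_pos: [0.4374, 0.0605, 0.0046]
tool_rot: [0.739, 0.674, 0.007, 0.008]
force: [10.9, 0.2, 8.7]
finger_gap: 0.095
```

send_rows:
  motion:
    - {"gripper":0,"travel":[0,5,0],"rotation":[0,0,0]}
    - {"gripper":35,"travel":[0,0,0],"rotation":[0,0,0]}
    - {"gripper":35,"travel":[0,0,0],"rotation":[0,0,0]}
    - {"gripper":35,"travel":[0,0,0],"rotation":[0,0,0]}
    - {"gripper":35,"travel":[0,0,-25],"rotation":[0,0,0]}
    - {"gripper":56,"travel":[0,0,-40],"rotation":[0,0,0]}
    - {"gripper":56,"travel":[0,0,-40],"rotation":[0,0,0]}
    - {"gripper":56,"travel":[0,0,-30],"rotation":[0,0,0]}
    - {"gripper":56,"travel":[0,0,0],"rotation":[0,0,0]}
    - {"gripper":56,"travel":[0,0,0],"rotation":[0,0,0]}

```text
t: 35.87
tcp_pos: [0.4324, 0.0612, 0.1388]
tool_rot: [0.738, 0.675, 0.001, 0.001]
force: [-0.5, -0.1, -0.3]
finger_gap: 0.656
```

```bash
python3 -c "
from h import *
to((.5554,.0885,.13),(.5484,.005,.13))
c=manip.calibration('wrist')
for p in [(.5554,.0885,.077),(.5484,.005,.077)]: print(proj(c,p).round())
a=caps('w18.png',c,.077); b=cv2.imread('pics/w12.png')
"
```

```text
t 35.87 tcp [0.4324 0.0612 0.1388] F [-0.5 -0.1 -0.3] gap 56.0
turn err deg [0.18 0.01 0.11]
[0.5554 0.0885 0.13  ] -> [ 38.2 120.    9.1] rows>=2.9
[0.5484 0.005  0.13  ] -> [-83.8   0.5   0. ] rows>=2.0
[488. 144.]
[474. 251.]
circle [473.5 258.5  27.5] gray 199 at [ 0.5484 -0.0011  0.077 ]
circle [287.5  30.5  28.5] gray 86 at [0.4219 0.1747 0.077 ]
circle [452.5 234.5  22.5] gray 61 at [0.5316 0.0209 0.077 ]
circle [463.5 137.5  24.3] gray 186 at [0.538  0.0947 0.077 ]
circle [492.5 145.5  32.9] gray 199 at [0.5588 0.0871 0.077 ]
```

Both cartridges stand at the expected places, (473,258) and (492,145), and the tray is at its stop. Take B first.

send_rows:
  newtons: 30
  motion:
    - {"gripper":58,"travel":[-12,30,0],"rotation":[0,0,0]}
    - {"gripper":58,"travel":[-12,30,0],"rotation":[0,0,0]}
    - {"gripper":58,"travel":[-12,30,0],"rotation":[0,0,0]}
    - {"gripper":58,"travel":[-10,30,0],"rotation":[0,0,0]}
    - {"gripper":58,"travel":[0,0,0],"rotation":[0,0,0]}
    - {"gripper":58,"travel":[0,0,25],"rotation":[0,0,0]}
    - {"gripper":58,"travel":[0,0,30],"rotation":[0,0,0]}
    - {"gripper":58,"travel":[0,0,30],"rotation":[0,0,0]}
    - {"gripper":58,"travel":[0,0,25],"rotation":[0,0,0]}
    - {"gripper":58,"travel":[0,0,12],"rotation":[0,0,0]}
    - {"gripper":58,"travel":[0,0,0],"rotation":[0,0,0]}
    - {"gripper":58,"travel":[0,0,0],"rotation":[0,0,0]}

```text
t: 36.92
tcp_pos: [0.545, 0.005, 0.0132]
tool_rot: [0.738, 0.675, -0.002, -0.002]
force: [-0.5, 0.1, -0.4]
finger_gap: 0.678
```

```bash
python3 -c "
from h import *
to((.548,.004,.010))"
```

```text
t 36.92 tcp [0.545  0.005  0.0132] F [-0.5  0.1 -0.4] gap 57.9
turn err deg [-0.34 -0.04  0.09]
[0.548 0.004 0.01 ] -> [-0.8  3.1  3.2] rows>=0.1
```

send_rows:
  motion:
    - {"gripper":30,"travel":[0,0,1],"rotation":[0,0,0]}
    - {"gripper":30,"travel":[0,0,0],"rotation":[0,0,0]}
    - {"gripper":30,"travel":[0,0,0],"rotation":[0,0,0]}
    - {"gripper":30,"travel":[0,0,0],"rotation":[0,0,0]}
    - {"gripper":30,"travel":[0,0,0],"rotation":[0,0,0]}

```text
t: 37.33
tcp_pos: [0.5478, 0.0045, 0.015]
tool_rot: [0.738, 0.675, 0.0, 0.0]
force: [-0.2, 0.1, -0.4]
finger_gap: 0.459
```

send_rows:
  motion:
    - {"gripper":30,"travel":[0,0,-10],"rotation":[0,0,0]}
    - {"gripper":30,"travel":[0,0,-25],"rotation":[0,0,0]}
    - {"gripper":30,"travel":[0,0,-30],"rotation":[0,0,0]}
    - {"gripper":30,"travel":[0,0,-25],"rotation":[0,0,0]}
    - {"gripper":30,"travel":[0,0,0],"rotation":[0,0,0]}
    - {"gripper":30,"travel":[0,0,0],"rotation":[0,0,0]}

```text
t: 37.83
tcp_pos: [0.5488, 0.0043, 0.1066]
tool_rot: [0.738, 0.675, 0.001, 0.002]
force: [0.0, 0.5, -0.9]
finger_gap: 0.459
```

```bash
python3 -c "
from h import *
to((.40,-.12,.1),(.485,-.368,.10),(.485,-.368,-.013))
ct=manip.calibration('top')
print(at_z(ct,413.6,195.7,.049))"
```

```text
t 37.83 tcp [0.5488 0.0043 0.1066] F [ 0.   0.5 -0.9] gap 39.2
turn err deg [0.26 0.03 0.09]
[ 0.4  -0.12  0.1 ] -> [-137.2 -137.     6.1] rows>=3.3
[ 0.485 -0.368  0.1  ] -> [-239.4  106.9    0.6] rows>=5.7
[ 0.485 -0.368 -0.013] -> [ 1.00e-01 -5.00e-01  1.13e+02] rows>=2.7
[ 0.53870257 -0.34624631  0.049     ]
```

send_rows:
  motion:
    - {"gripper":30,"travel":[-20,-14,0],"rotation":[0,0,0]}
    - {"gripper":30,"travel":[-36,-24,0],"rotation":[0,0,0]}
    - {"gripper":30,"travel":[-36,-24,0],"rotation":[0,0,0]}
    - {"gripper":30,"travel":[-36,-22,0],"rotation":[0,0,0]}
    - {"gripper":30,"travel":[-36,-20,0],"rotation":[0,0,0]}
    - {"gripper":30,"travel":[-36,5,0],"rotation":[0,0,0]}
    - {"gripper":30,"travel":[-36,15,0],"rotation":[0,0,0]}
    - {"gripper":30,"travel":[-36,15,0],"rotation":[0,0,0]}
    - {"gripper":30,"travel":[-36,15,0],"rotation":[0,0,0]}
    - {"gripper":30,"travel":[-36,15,0],"rotation":[0,0,0]}
    - {"gripper":30,"travel":[-30,10,0],"rotation":[0,0,0]}
    - {"gripper":30,"travel":[-5,0,0],"rotation":[0,0,0]}

```text
t: 38.83
tcp_pos: [0.4884, -0.3742, 0.1035]
tool_rot: [0.739, 0.673, -0.001, 0.003]
force: [0.3, 0.4, -0.4]
finger_gap: 0.463
```

send_rows:
  motion:
    - {"gripper":30,"travel":[0,0,0],"rotation":[0,0,0]}
    - {"gripper":30,"travel":[0,0,0],"rotation":[0,0,0]}
    - {"gripper":30,"travel":[0,0,0],"rotation":[0,0,0]}

```text
t: 39.08
tcp_pos: [0.4855, -0.3649, 0.1032]
tool_rot: [0.738, 0.675, 0.0, -0.002]
force: [-0.1, -0.2, -0.6]
finger_gap: 0.46
```

```bash
python3 -c "
from h import *
to((.486,-.370,.10),(.486,-.370,-.011))"
```

```text
t 39.08 tcp [ 0.4855 -0.3649  0.1032] F [-0.1 -0.2 -0.6] gap 39.3
turn err deg [-0.18 -0.19  0.12]
[ 0.486 -0.37   0.1  ] -> [-5.1  0.9  3.2] rows>=0.1
[ 0.486 -0.37  -0.011] -> [ -0.4   0.3 111. ] rows>=2.7
```

send_rows:
  motion:
    - {"gripper":30,"travel":[-5,1,20],"rotation":[0,0,0]}
    - {"gripper":30,"travel":[0,0,25],"rotation":[0,0,0]}
    - {"gripper":30,"travel":[0,0,25],"rotation":[0,0,0]}
    - {"gripper":30,"travel":[0,0,20],"rotation":[0,0,0]}
    - {"gripper":30,"travel":[0,0,12],"rotation":[0,0,0]}
    - {"gripper":30,"travel":[0,0,4],"rotation":[0,0,0]}
    - {"gripper":30,"travel":[0,0,0],"rotation":[0,0,0]}
    - {"gripper":30,"travel":[0,0,0],"rotation":[0,0,0]}
    - {"gripper":30,"travel":[0,0,2],"rotation":[0,0,0]}
    - {"gripper":30,"travel":[0,0,0],"rotation":[0,0,0]}

```text
t: 39.92
tcp_pos: [0.488, -0.3731, -0.0025]
tool_rot: [0.738, 0.675, -0.0, 0.001]
force: [0.2, -0.1, -1.5]
finger_gap: 0.46
```

send_rows:
  motion:
    - {"gripper":30,"travel":[0,0,3],"rotation":[0,0,0]}
    - {"gripper":30,"travel":[0,0,2],"rotation":[0,0,0]}
    - {"gripper":30,"travel":[0,0,1],"rotation":[0,0,0]}
    - {"gripper":30,"travel":[0,0,0],"rotation":[0,0,0]}
    - {"gripper":30,"travel":[0,0,0],"rotation":[0,0,0]}

```text
t: 40.33
tcp_pos: [0.4873, -0.3725, -0.0097]
tool_rot: [0.738, 0.675, -0.0, -0.0]
force: [0.0, 1.4, -1.0]
finger_gap: 0.455
```

send_rows:
  motion:
    - {"gripper":30,"travel":[0,0,1],"rotation":[0,0,0]}
    - {"gripper":30,"travel":[0,0,1],"rotation":[0,0,0]}
    - {"gripper":30,"travel":[0,0,0],"rotation":[0,0,0]}
    - {"gripper":30,"travel":[0,0,0],"rotation":[0,0,0]}

```text
t: 40.67
tcp_pos: [0.4875, -0.3727, -0.0112]
tool_rot: [0.738, 0.675, -0.0, 0.0]
force: [-0.2, -0.0, 3.4]
finger_gap: 0.461
```

On the pan floor. Release and return for A.

send_rows:
  motion:
    - {"gripper":58,"travel":[0,0,0],"rotation":[0,0,0]}
    - {"gripper":58,"travel":[0,0,0],"rotation":[0,0,0]}
    - {"gripper":58,"travel":[0,0,0],"rotation":[0,0,0]}
    - {"gripper":58,"travel":[0,0,-15],"rotation":[0,0,0]}
    - {"gripper":58,"travel":[0,0,-30],"rotation":[0,0,0]}
    - {"gripper":58,"travel":[0,0,-40],"rotation":[0,0,0]}
    - {"gripper":58,"travel":[0,0,-40],"rotation":[0,0,0]}
    - {"gripper":58,"travel":[36,-12,-10],"rotation":[0,0,0]}
    - {"gripper":58,"travel":[36,-12,0],"rotation":[0,0,0]}
    - {"gripper":58,"travel":[36,-12,0],"rotation":[0,0,0]}
    - {"gripper":58,"travel":[36,-12,0],"rotation":[0,0,0]}
    - {"gripper":58,"travel":[36,-12,0],"rotation":[0,0,0]}

```text
t: 41.67
tcp_pos: [0.4432, -0.1864, 0.1237]
tool_rot: [0.738, 0.674, 0.0, 0.0]
force: [0.3, -0.1, 0.7]
finger_gap: 0.678
```

send_rows:
  motion:
    - {"gripper":58,"travel":[36,0,0],"rotation":[0,0,0]}
    - {"gripper":58,"travel":[36,10,0],"rotation":[0,0,0]}
    - {"gripper":58,"travel":[36,10,0],"rotation":[0,0,0]}
    - {"gripper":58,"travel":[36,10,0],"rotation":[0,0,0]}
    - {"gripper":58,"travel":[36,15,0],"rotation":[0,0,0]}
    - {"gripper":58,"travel":[0,0,0],"rotation":[0,0,0]}
    - {"gripper":58,"travel":[0,0,0],"rotation":[0,0,0]}
    - {"gripper":58,"travel":[0,0,0],"rotation":[0,0,0]}

```text
t: 42.33
tcp_pos: [0.5045, -0.0126, 0.1233]
tool_rot: [0.738, 0.675, -0.0, -0.0]
force: [-0.7, -0.4, -0.7]
finger_gap: 0.68
```

```bash
python3 -c "
from h import *
to((.556,.088,.13),(.556,.088,.012))
c=manip.calibration('wrist')
print(proj(c,(.556,.0885,.077)).round())
a=caps('w20.png',c,.077)"
```

```text
t 42.33 tcp [ 0.5045 -0.0126  0.1233] F [-0.7 -0.4 -0.7] gap 58.1
turn err deg [-0.03  0.02  0.15]
[0.556 0.088 0.13 ] -> [104.7  42.3  -6.8] rows>=2.5
[0.556 0.088 0.012] -> [0.00e+00 1.00e-01 1.18e+02] rows>=2.8
[389.  38.]
circle [393.5  37.5  37.6] gray 211 at [0.559  0.0884 0.077 ]
circle [413.5 204.5  33.2] gray 121 at [ 0.5697 -0.0203  0.077 ]
```

send_rows:
  motion:
    - {"gripper":58,"travel":[35,14.5,-2],"rotation":[0,0,0]}
    - {"gripper":58,"travel":[35,14.5,0],"rotation":[0,0,0]}
    - {"gripper":58,"travel":[35,14.5,0],"rotation":[0,0,0]}
    - {"gripper":58,"travel":[0,0,0],"rotation":[0,0,0]}
    - {"gripper":58,"travel":[0,0,0],"rotation":[0,0,0]}
    - {"gripper":58,"travel":[0,0,25],"rotation":[0,0,0]}
    - {"gripper":58,"travel":[0,0,30],"rotation":[0,0,0]}
    - {"gripper":58,"travel":[0,0,30],"rotation":[0,0,0]}
    - {"gripper":58,"travel":[0,0,20],"rotation":[0,0,0]}
    - {"gripper":58,"travel":[0,0,8],"rotation":[0,0,0]}
    - {"gripper":58,"travel":[0,0,0],"rotation":[0,0,0]}
    - {"gripper":58,"travel":[0,0,0],"rotation":[0,0,0]}

```text
t: 43.38
tcp_pos: [0.5575, 0.0866, 0.0127]
tool_rot: [0.739, 0.674, -0.0, -0.0]
force: [0.0, -1.5, 0.1]
finger_gap: 0.68
```

send_rows:
  motion:
    - {"gripper":30,"travel":[0,0,0],"rotation":[0,0,0]}
    - {"gripper":30,"travel":[0,0,0],"rotation":[0,0,0]}
    - {"gripper":30,"travel":[0,0,0],"rotation":[0,0,0]}
    - {"gripper":30,"travel":[0,0,0],"rotation":[0,0,0]}
    - {"gripper":30,"travel":[0,0,0],"rotation":[0,0,0]}

```text
t: 43.8
tcp_pos: [0.5585, 0.0876, 0.0141]
tool_rot: [0.738, 0.675, 0.001, 0.001]
force: [-0.7, -2.6, 6.8]
finger_gap: 0.46
```

send_rows:
  motion:
    - {"gripper":30,"travel":[0,0,-10],"rotation":[0,0,0]}
    - {"gripper":30,"travel":[0,0,-25],"rotation":[0,0,0]}
    - {"gripper":30,"travel":[0,0,-30],"rotation":[0,0,0]}
    - {"gripper":30,"travel":[0,0,-30],"rotation":[0,0,0]}
    - {"gripper":30,"travel":[0,0,0],"rotation":[0,0,0]}
    - {"gripper":30,"travel":[-20,-8,0],"rotation":[0,0,0]}
    - {"gripper":30,"travel":[-36,-16,0],"rotation":[0,0,0]}
    - {"gripper":30,"travel":[-38,-16,0],"rotation":[0,0,0]}
    - {"gripper":30,"travel":[-38,-16,0],"rotation":[0,0,0]}
    - {"gripper":30,"travel":[-38,-16,0],"rotation":[0,0,0]}
    - {"gripper":30,"travel":[-38,-16,0],"rotation":[0,0,0]}
    - {"gripper":30,"travel":[-38,-12,0],"rotation":[0,0,0]}

```text
t: 44.8
tcp_pos: [0.4338, -0.1484, 0.1074]
tool_rot: [0.738, 0.675, -0.0, -0.001]
force: [0.0, -0.7, -1.8]
finger_gap: 0.458
```

send_rows:
  motion:
    - {"gripper":30,"travel":[-36,13,0],"rotation":[0,0,0]}
    - {"gripper":30,"travel":[-36,20,0],"rotation":[0,0,0]}
    - {"gripper":30,"travel":[-36,20,0],"rotation":[0,0,0]}
    - {"gripper":30,"travel":[-30,18,0],"rotation":[0,0,0]}
    - {"gripper":30,"travel":[-8,10,0],"rotation":[0,0,0]}
    - {"gripper":30,"travel":[0,0,0],"rotation":[0,0,0]}
    - {"gripper":30,"travel":[0,0,0],"rotation":[0,0,0]}
    - {"gripper":30,"travel":[0,0,0],"rotation":[0,0,0]}

```text
t: 45.47
tcp_pos: [0.502, -0.2986, 0.1068]
tool_rot: [0.738, 0.675, -0.0, -0.002]
force: [-0.1, 0.3, -1.0]
finger_gap: 0.456
```

```bash
python3 -c "
from h import *
to((.50,-.302,.10),(.50,-.302,-.009))
c=manip.calibration('wrist')
print(proj(c,(.4875,-.3727,.051)).round())"
```

```text
t 45.47 tcp [ 0.502  -0.2986  0.1068] F [-0.1  0.3 -1. ] gap 39.0
turn err deg [-0.15 -0.13  0.13]
[ 0.5   -0.302  0.1  ] -> [-3.6 -1.7  6.8] rows>=0.2
[ 0.5   -0.302 -0.009] -> [ -0.3   0.3 109. ] rows>=2.6
[310. 290.]
```

send_rows:
  motion:
    - {"gripper":30,"travel":[-3,-1.5,20],"rotation":[0,0,0]}
    - {"gripper":30,"travel":[0,0,25],"rotation":[0,0,0]}
    - {"gripper":30,"travel":[0,0,25],"rotation":[0,0,0]}
    - {"gripper":30,"travel":[0,0,20],"rotation":[0,0,0]}
    - {"gripper":30,"travel":[0,0,15],"rotation":[0,0,0]}
    - {"gripper":30,"travel":[0,0,8],"rotation":[0,0,0]}
    - {"gripper":30,"travel":[0,0,2],"rotation":[0,0,0]}
    - {"gripper":30,"travel":[0,0,0],"rotation":[0,0,0]}
    - {"gripper":30,"travel":[0,0,0],"rotation":[0,0,0]}

```text
t: 46.22
tcp_pos: [0.5021, -0.3034, -0.0067]
tool_rot: [0.738, 0.675, 0.0, 0.001]
force: [0.2, 1.1, -0.4]
finger_gap: 0.454
```

send_rows:
  motion:
    - {"gripper":30,"travel":[0,0,1],"rotation":[0,0,0]}
    - {"gripper":30,"travel":[0,0,1],"rotation":[0,0,0]}
    - {"gripper":30,"travel":[0,0,0],"rotation":[0,0,0]}
    - {"gripper":30,"travel":[0,0,0],"rotation":[0,0,0]}

```text
t: 46.55
tcp_pos: [0.5018, -0.3037, -0.0091]
tool_rot: [0.738, 0.675, 0.0, 0.0]
force: [-0.5, 0.1, -2.2]
finger_gap: 0.457
```

send_rows:
  motion:
    - {"gripper":30,"travel":[0,0,1.5],"rotation":[0,0,0]}
    - {"gripper":30,"travel":[0,0,1],"rotation":[0,0,0]}
    - {"gripper":30,"travel":[0,0,1],"rotation":[0,0,0]}
    - {"gripper":30,"travel":[0,0,0],"rotation":[0,0,0]}
    - {"gripper":30,"travel":[0,0,0],"rotation":[0,0,0]}

```text
t: 46.97
tcp_pos: [0.5017, -0.3037, -0.0119]
tool_rot: [0.738, 0.675, -0.0, 0.0]
force: [-1.9, 1.4, 7.6]
finger_gap: 0.456
```

Contact. Release, go back to the tray handle and view the pan on the way.

send_rows:
  motion:
    - {"gripper":58,"travel":[0,0,0],"rotation":[0,0,0]}
    - {"gripper":58,"travel":[0,0,0],"rotation":[0,0,0]}
    - {"gripper":58,"travel":[0,0,0],"rotation":[0,0,0]}
    - {"gripper":58,"travel":[0,0,-15],"rotation":[0,0,0]}
    - {"gripper":58,"travel":[0,0,-30],"rotation":[0,0,0]}
    - {"gripper":58,"travel":[0,0,-40],"rotation":[0,0,0]}
    - {"gripper":32,"travel":[0,0,-40],"rotation":[0,0,0]}
    - {"gripper":32,"travel":[30,-13,0],"rotation":[0,0,0]}
    - {"gripper":32,"travel":[36,-14,0],"rotation":[0,0,0]}
    - {"gripper":32,"travel":[36,-14,0],"rotation":[0,0,0]}
    - {"gripper":32,"travel":[36,-13,0],"rotation":[0,0,0]}
    - {"gripper":32,"travel":[36,-13,0],"rotation":[0,0,0]}

```text
t: 47.97
tcp_pos: [0.4498, -0.1228, 0.112]
tool_rot: [0.739, 0.674, 0.0, 0.0]
force: [0.7, 0.6, -1.2]
finger_gap: 0.373
```

send_rows:
  motion:
    - {"gripper":32,"travel":[36,0,0],"rotation":[0,0,0]}
    - {"gripper":32,"travel":[36,0,0],"rotation":[0,0,0]}
    - {"gripper":32,"travel":[36,0,0],"rotation":[0,0,0]}
    - {"gripper":32,"travel":[36,0,0],"rotation":[0,0,0]}
    - {"gripper":32,"travel":[36,0,0],"rotation":[0,0,0]}
    - {"gripper":32,"travel":[0,0,0],"rotation":[0,0,0]}
    - {"gripper":32,"travel":[0,0,0],"rotation":[0,0,0]}
    - {"gripper":32,"travel":[0,0,0],"rotation":[0,0,0]}

```text
t: 48.63
tcp_pos: [0.4668, 0.0549, 0.1118]
tool_rot: [0.738, 0.675, -0.0, 0.0]
force: [0.4, -0.1, -0.2]
finger_gap: 0.375
```

```bash
python3 -c "
from h import *
to((.4375,.0605,.13),(.4375,.0605,.004))
save('side','s21.png')
a=cv2.imread('pics/side0.png');b=cv2.imread('pics/s21.png')
# bright pixels in pan region, side view
cs=manip.calibration('side')
for p in [(.4875,-.3727,.051),(.5017,-.3037,.051)]:
    u,v=proj(cs,p).astype(int);print(u,v,b[v-2:v+3,u-3:u+4].mean((0,1)).round(),b[v+8:v+12,u-3:u+4].mean((0,1)).round(),'before',a[v-2:v+3,u-3:u+4].mean((0,1)).round())"
```

```text
t 48.63 tcp [0.4668 0.0549 0.1118] F [ 0.4 -0.1 -0.2] gap 32.0
turn err deg [0.   0.02 0.15]
[0.4375 0.0605 0.13  ] -> [  2.9 -29.7 -18.2] rows>=0.7
[0.4375 0.0605 0.004 ] -> [  0.  -0. 126.] rows>=3.0
365 166 [222. 217. 217.] [152. 146. 149.] before [90. 54. 31.]
355 175 [163. 134. 116.] [130.  97.  78.] before [159. 100.  57.]
```

send_rows:
  newtons: 50
  motion:
    - {"gripper":32,"travel":[3,-29.5,0],"rotation":[0,0,0]}
    - {"gripper":32,"travel":[0,0,0],"rotation":[0,0,0]}
    - {"gripper":32,"travel":[0,0,25],"rotation":[0,0,0]}
    - {"gripper":32,"travel":[0,0,30],"rotation":[0,0,0]}
    - {"gripper":32,"travel":[0,0,30],"rotation":[0,0,0]}
    - {"gripper":32,"travel":[0,0,22],"rotation":[0,0,0]}
    - {"gripper":32,"travel":[0,0,0],"rotation":[0,0,0]}
    - {"gripper":32,"travel":[0,0,0],"rotation":[0,0,0]}
    - {"gripper":0,"travel":[0,0,0],"rotation":[0,0,0]}
    - {"gripper":0,"travel":[0,0,0],"rotation":[0,0,0]}
    - {"gripper":0,"travel":[0,0,0],"rotation":[0,0,0]}
    - {"gripper":0,"travel":[0,0,0],"rotation":[0,0,0]}

```text
t: 49.68
tcp_pos: [0.4388, 0.0601, 0.0062]
tool_rot: [0.738, 0.675, 0.001, 0.001]
force: [0.4, -4.3, 4.3]
finger_gap: 0.094
```

send_rows:
  motion:
    - {"gripper":0,"travel":[0,6,0],"rotation":[0,0,0]}
    - {"gripper":0,"travel":[-0.1,14,0],"rotation":[0,0,0]}
    - {"gripper":0,"travel":[-0.1,16,0],"rotation":[0,0,0]}
    - {"gripper":0,"travel":[-0.1,16,0],"rotation":[0,0,0]}
    - {"gripper":0,"travel":[-0.1,16,0],"rotation":[0,0,0]}
    - {"gripper":0,"travel":[-0.1,16,0],"rotation":[0,0,0]}
    - {"gripper":0,"travel":[-0.1,16,0],"rotation":[0,0,0]}
    - {"gripper":0,"travel":[-0.1,16,0],"rotation":[0,0,0]}
    - {"gripper":0,"travel":[0,14,0],"rotation":[0,0,0]}
    - {"gripper":0,"travel":[0,8,0],"rotation":[0,0,0]}
    - {"gripper":0,"travel":[0,5,0],"rotation":[0,0,0]}
    - {"gripper":0,"travel":[0,4,0],"rotation":[0,0,0]}

```text
t: 50.68
tcp_pos: [0.5847, 0.0454, 0.0063]
tool_rot: [0.738, 0.675, -0.0, 0.001]
force: [-2.4, -5.3, 5.0]
finger_gap: 0.094
```

send_rows:
  motion:
    - {"gripper":0,"travel":[0,3,0],"rotation":[0,0,0]}
    - {"gripper":0,"travel":[0,3,0],"rotation":[0,0,0]}
    - {"gripper":0,"travel":[0,0,0],"rotation":[0,0,0]}
    - {"gripper":0,"travel":[0,0,0],"rotation":[0,0,0]}

```text
t: 51.02
tcp_pos: [0.5856, 0.0453, 0.0062]
tool_rot: [0.738, 0.675, -0.004, -0.002]
force: [-8.3, -6.3, 10.6]
finger_gap: 0.089
```

The tray is home (same x = 0.5856 stop, force building). Release, retreat and take the last picture.

send_rows:
  motion:
    - {"gripper":0,"travel":[0,-4,0],"rotation":[0,0,0]}
    - {"gripper":32,"travel":[0,0,0],"rotation":[0,0,0]}
    - {"gripper":32,"travel":[0,0,0],"rotation":[0,0,0]}
    - {"gripper":32,"travel":[0,0,0],"rotation":[0,0,0]}
    - {"gripper":32,"travel":[0,0,-20],"rotation":[0,0,0]}
    - {"gripper":32,"travel":[0,0,-35],"rotation":[0,0,0]}
    - {"gripper":32,"travel":[0,-30,-40],"rotation":[0,0,0]}
    - {"gripper":32,"travel":[0,-40,-40],"rotation":[0,0,0]}
    - {"gripper":32,"travel":[0,-40,-20],"rotation":[0,0,0]}
    - {"gripper":32,"travel":[0,0,0],"rotation":[0,0,0]}
    - {"gripper":32,"travel":[0,0,0],"rotation":[0,0,0]}
    - {"gripper":32,"travel":[0,0,0],"rotation":[0,0,0]}

```text
t: 52.02
tcp_pos: [0.4956, 0.0551, 0.1418]
tool_rot: [0.738, 0.675, 0.001, 0.001]
force: [-0.2, -0.4, -0.2]
finger_gap: 0.371
```

```bash
python3 -c "
from h import *
to()
t=save('top','t22.png');s=save('side','s22.png');s12=cv2.imread('pics/s12.png')[:,:,::-1]
R=lambda i,w,h:cv2.resize(i,(w,h),interpolation=cv2.INTER_CUBIC)
A=np.hstack([R(t[120:240,280:440],400,300),R(s[140:215,300:400],400,300)])
B=np.hstack([R(s[150:270,190:350],400,300),R(s12[185:260,270:370],400,300)])
cv2.imwrite('pics/f.png',np.vstack([A,B])[:,:,::-1])
t0=cv2.imread('pics/top0.png')
for g in(t0,t):
    g=g[150:195,355:400].mean(2);ys,xs=np.where(g<60); print('lever',len(xs),xs.mean()+355,ys.mean()+150)"
```

```text
t 52.02 tcp [0.4956 0.0551 0.1418] F [-0.2 -0.4 -0.2] gap 31.7
turn err deg [ 0.12 -0.01  0.11]
lever 117 381.1880341880342 173.44444444444446
lever 129 380.72868217054264 173.3875968992248
```

View pics/f.png

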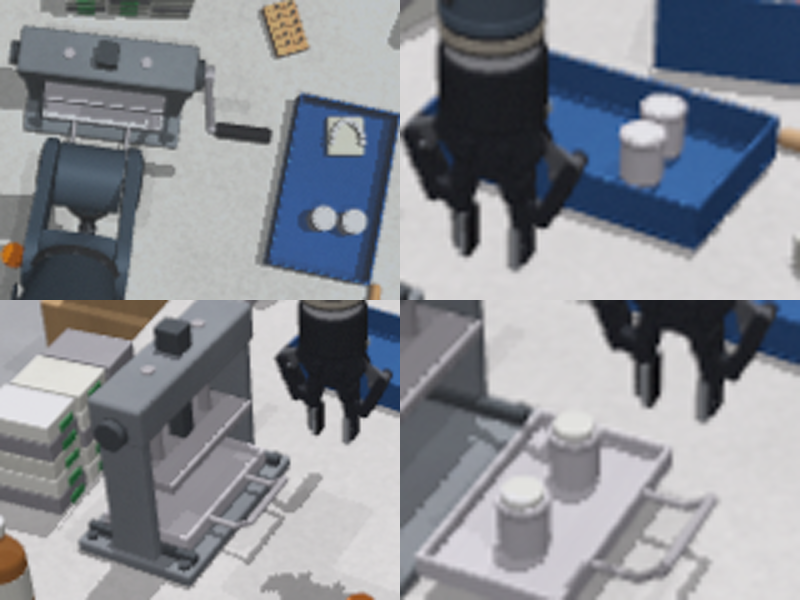

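Both cartridges stand in the pan, at (322,218) and (353,221) in the top crop. Their caps are almost flush, compared with proud in the lower-right "before" crop. The tray is home, the lever is up and the arm is clear.

```bash
python3 -c "
from station import manip
print(manip.sign_off())"
```

```text
the job is handed in; nothing more can be done
None
```

I capped both cartridges and stood them upright in the blue pan next to the plaster model, then handed the job in at about 52 s of the 210 s. There were two cartridges on the mat; I left the jar and the orange look-alikes alone.

**Last checks**
- **Cartridges:** the final picture shows both upright in the pan, with their caps nearly flush. In the picture taken before pressing, the caps stood clearly proud.
- **Tray:** it ended at the same home stop as before (x about 0.5855 m), with the force building up there.
- **Lever:** it came up against its lower stop at 33 N, about where the geometry puts it. Afterwards it was back at its starting place in the top view.
- **Robot:** the arm was clear of everything at hand-in.

**What disagreed or failed**
- **Fingertips:** the real fingertips ended about 30 mm above the reported tool point. My first two grasps of the tray bar closed on nothing because of this, so I corrected every later height.
- **Cameras:** the wrist and top cameras differed by 5 to 8 mm in y, but the grasps allowed for that.
- **Lever force:** it stayed around 10 N until close to the stop, a little below the stated 15 N. That the caps went in rests on the stop being reached and on the final picture; I could not read the cap joints.

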